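# Clear the balance plate and load the hot sleeves with the rod

### The arm

A 6-joint arm with a two-finger parallel gripper is mounted at the origin on the work surface. World frame = base frame: x ahead of the robot, y to its left, z up, the work surface at z = 0. Lengths are in m, angles in rad, forces in N, time in s.
With the tool pointing down it reaches from about 0.3 to 0.775 m from the base axis. Payload 14.6 kg.
Tool frame: the origin (TCP) lies at the centre of the arm's flange, where the gripper is bolted on; the fingertips stand 199 mm ahead of it and the grasp point (between the pads) lies ctrl.tcp_to_grasp ahead of it (ctrl.tcp_to_grasp is the distance from the TCP to the grasp point, in m); z points along the fingers, y is the line along which they close (so a half turn about z gives the same grasp; the last joint's range is limited). The gripper opens to 94 mm and grips with 3 to 60 N. Pads are 16 mm wide; open, the fingers measure 119 mm over their backs; the gripper's body (75 mm by 177 mm) begins 78 mm behind the grasp point.
Start: joints at [1.034, 0.3, 1.521, -0, 1.321, -0.067], TCP at [0.249, 0.49, 0.405] pointing down, gripper open.
Joint ranges: [-3.03, 3.03], [-0.79, 2.21], [0.23, 2.52], [-1.04, 4.18], [0, 3.07], [-2.55, 2.55]. Speed limits (rad/s): [2.22, 2.22, 2.57, 3.14, 3.14, 3.14].

### API

Orientations are given as [roll, pitch, yaw] about the fixed x, y, z axes, in that order (R = Rz(yaw) Ry(pitch) Rx(roll)).
In Python, from station import ctrl gives the robot as it stands. The module is installed in compiled form; this text tells all that it offers.
- The arm moves only by the shell command python3 -m jog 'ROWS' [OPENING] [FORCE]. ROWS is JSON, a list of rows, each a list of 6 numbers: the shift along the tool's x, y, z in cm, then the turn, a rotation vector about the tool's x, y, z in rad. In form: [[tx, ty, tz, ax, ay, az], ...]. A call has 1 to 8 rows; each row is the pose to reach, as a shift and turn from the pose commanded when the call began, along the tool's axes at that moment; what a row does not reach only later rows make up. A row lasts 1/10 s, in which the tool goes at most 50 mm and 8.59 degrees, less where a joint would pass 70% of its speed; a pose out of reach is approached as far as the arm can. A call with a gripper value outside its range is refused whole. OPENING is the opening in per cent of the stroke, from 0 (shut) to 100 (fully open), set as the call begins (- or left out, the last holds). The fingers move at their own pace and stop on an object; FORCE is the grip in N (left out, the last holds). Time passes only in rows, so rows that repeat a pose let the fingers close. It gives the time, the measured TCP pose, the force, the opening and the grip force at its end, in the units of the state.
- ctrl.get_obs(): the state, without advancing time (a new reading comes with each control period).
- ctrl.camera(name): name is "scene" or "top" or "wrist"; returns a dict with "img" (480x640x3 uint8, blue, green, red), "intrinsics" (3x3 intrinsics, pixels), "R" (3x3) and "t" (3): a world point X has camera coordinates R X + t. Camera axes: x right, y down, z forward; pixel columns grow to the right and rows downward; lengths in m; the calibration is good to about 2 mm. A picture is of the moment at which its call begins. There is no depth.
- ctrl.hand_in(): hands the job in; it is judged then, once.
The state is a dict: "time_s": time; "qpos": joint angles; "joint_vel": joint speeds; "tau": joint torques, N m; "ee_pos": TCP position; "eef_rot": TCP orientation; "force": force on the tool from outside, world axes, zero at the start; "moment": the same for the moment, N m; "grip_width": finger opening in m; "grip_force": force on a finger pad.
Only numpy, scipy, OpenCV 4.12 (cv2) and the standard library are available. Lean on these libraries where they do the work, as an engineer would, in place of code of your own. Each camera call takes 0.05 s, during which the arm holds its last target. There are 200 camera calls.

### The job

Get the balance ready and load it: with the scraper block, wipe every gravel chip off the balance's steel plate into the catch trough along its far edge, and only then bring every flanged sleeve over from the cooling rack and leave them lying side by side on the steel plate, bores level, each wholly on the plate. The sleeves are hot and the chips sharp, so the fingers must not touch either: lift each sleeve by pushing the handled rod through its bore. Finally put the scraper (standing) and the rod back in the tool tray, and do not disturb the bottles.

Things in the scene. Friction and masses are not known exactly. Their poses are not given: they have to be found in the camera images.
- balance: Fixed low balance; place and yaw vary, left or right of the tray (swapped with the rack). Origin on the bench under the middle of its steel plate; x points away from the robot, y left. Plate 240 (x) x 180 (y) mm, its top 30 mm above the bench. Rims 5 mm thick, 8 mm high stand just outside the plate's y = +-90 mm edges; no rim on the near and far edges.
- trough (a point): Centre of the floor of the balance's open catch trough, which joins the plate's far edge: x = +120 to +185 mm from balance, y +-90 mm, floor 4 mm and far wall 30 mm above the bench. Beyond it a display housing, 45 mm high, from x = 190 to 235 mm.
- rack: Fixed cooling rack, an aluminium plate on rubber feet, 300 (x) x 180 (y) mm, top 30 mm above the bench, no rim. Origin on the bench under its middle. The sleeves start on it, in a row along its x.
- tray: Fixed shallow white plastic tool tray between balance and rack, 340 (x) x 130 (y) mm, walls 4 mm thick, 18 mm high, floor 4 mm above the bench. Origin on the bench under its middle. At the start the rod lies in its near half, pointing away from the robot, and the scraper stands in its far half, long side along the tray.
- rod: Loose lifting rod, 0.14 kg: a black plastic handle 80 (x) x 24 (y) x 36 (z) mm, and from its +x end a plain steel rod of 12 mm diameter on the handle's axis, ending 120 mm from the origin. Origin at the handle's centre, x along the rod to its tip, z up; lying in the tray the origin is 22 mm above the bench. It balances about 17 mm ahead of the origin.
- scraper: Loose scraper block, 0.25 kg, standing upright: rubber foot 30 (x) x 110 (y) x 35 (z) mm, and on it a wooden grip 24 (x) x 60 (y) mm reaching to 80 mm height. Origin at the centre of the underside, z up.
- sleeve1: Aluminium sleeve lying with its bore level, 0.10 to 0.17 kg, at first on the cooling rack; hot: two square flanges 60 x 60 x 6 mm joined by a tube, 50 mm long in all along its y; through bore of 36 mm diameter along y. Origin at the centre of the bore, 30 mm above what it lies on. Two or three of the sleeves are present.
- sleeve2: Aluminium sleeve lying with its bore level, 0.10 to 0.17 kg, at first on the cooling rack; hot: two square flanges 60 x 60 x 6 mm joined by a tube, 50 mm long in all along its y; through bore of 36 mm diameter along y. Origin at the centre of the bore, 30 mm above what it lies on. Two or three of the sleeves are present.
- sleeve3: Aluminium sleeve lying with its bore level, 0.10 to 0.17 kg, at first on the cooling rack; hot: two square flanges 60 x 60 x 6 mm joined by a tube, 50 mm long in all along its y; through bore of 36 mm diameter along y. Origin at the centre of the bore, 30 mm above what it lies on. Two or three of the sleeves are present.
- chip1: Loose gravel chip of grey stone, 22 x 18 x 14 mm, 15 g, lying on the balance plate. Origin at the centre of its underside. Three to five of the chips are present.
- chip2: Loose gravel chip of grey stone, 22 x 18 x 14 mm, 15 g, lying on the balance plate. Origin at the centre of its underside. Three to five of the chips are present.
- chip3: Loose gravel chip of grey stone, 22 x 18 x 14 mm, 15 g, lying on the balance plate. Origin at the centre of its underside. Three to five of the chips are present.
- chip4: Loose gravel chip of grey stone, 22 x 18 x 14 mm, 15 g, lying on the balance plate. Origin at the centre of its underside. Three to five of the chips are present.
- chip5: Loose gravel chip of grey stone, 22 x 18 x 14 mm, 15 g, lying on the balance plate. Origin at the centre of its underside. Three to five of the chips are present.
- bottle1: Bystander: loose white plastic bottle, 66 mm diameter, 150 mm high, standing on the bench beside the work. Origin at the centre of its underside.
- bottle2: Bystander: loose white plastic bottle, 66 mm diameter, 150 mm high, standing on the bench beside the work. Origin at the centre of its underside.
- bottle3: Bystander: loose white plastic bottle, 50 mm diameter, 140 mm high, standing on the bench beside the work. Origin at the centre of its underside.
Things that resemble listed ones, but are neither listed nor needed, are in the scene too. Leave any green or purple look-alike of the scraper alone.

How it is judged:
By the outcome, as a careful person would: the job done as asked, in the order asked, and still so for the second after the job is handed in, with the robot touching nothing.
Of sleeve1, sleeve2, sleeve3 only 2 to 3 are there at a start; the rules pass over those that are not, and their reading is None.
Of chip1, chip2, chip3, chip4, chip5 only 3 to 5 are there at a start; the rules pass over those that are not, and their reading is None.
At some moment in a run one of sleeve1, sleeve2, sleeve3 may be knocked a few centimetres aside while the robot is not near it.
It also fails if it takes over 210 s, if anything falls off the work surface, if the arm or the gripper's body presses on something with over 40 N, if the wrist force passes 120 N, or if a joint passes its speed limit or range.

## Working session

There is one attempt and no reset: what is moved stays moved. The work goes in short steps, Python scripts to look and compute and a shell command to move; the robot and the scene stay as the last step left them, time stands still between calls to the robot, and variables do not carry over. Pictures are saved under pics/ and viewed, at most 14 in all, crops included, and the job is handed in when it is done.

```bash
mkdir -p pics; cat > h.py <<'E'
import numpy as np, cv2
from station import ctrl
from scipy.spatial.transform import Rotation as Ro
def shot(n,f=None):
    c=ctrl.camera(n)
    if f: cv2.imwrite('pics/'+f,c['img'])
    return c
def ray(c,uv,z):
    K,R,t=[np.array(c[k],float) for k in('intrinsics','R','t')]
    d=R.T@np.linalg.solve(K,[uv[0],uv[1],1.]);o=-R.T@t
    return o+d*(z-o[2])/d[2]
def proj(c,X):
    K,R,t=[np.array(c[k],float) for k in('intrinsics','R','t')]
    p=K@(R@np.array(X,float)+t);return p[:2]/p[2]
E
python3 - <<'E'
from h import *
o=ctrl.get_obs();print(o,ctrl.tcp_to_grasp)
for n in('top','scene'):
    c=shot(n,n+'0.png');print(n,c['intrinsics'],-np.array(c['R']).T@c['t'],c['R'])
E
```

```text
{'time_s': 0.0, 'qpos': array([ 1.03440102e+00,  3.00471703e-01,  1.52153861e+00, -2.14272610e-05,
        1.32072033e+00, -6.65741653e-02]), 'joint_vel': array([ 2.18150551e-04,  5.68403879e-04, -8.81057543e-05, -9.94354422e-04,
       -3.10256804e-03, -1.61838509e-03]), 'tau': array([ 6.73839859e-04, -5.31803262e+01, -3.52740777e+01,  7.08383415e-02,
        2.43534520e-02, -1.26562209e-04]), 'ee_pos': array([0.24897836, 0.49039023, 0.40410384]), 'eef_rot': array([-3.14045580e+00, -5.49960887e-05,  2.67177679e+00]), 'force': array([ 0.31781407,  0.31704632, -0.15333398]), 'moment': array([-0.0332869 , -0.02332044, -0.00948387]), 'grip_force': 0.0, 'grip_width': 0.09405716279017363} 0.1804
top [[543.04136783   0.         313.88881586]
 [  0.         543.04136783 241.4271207 ]
 [  0.           0.           1.        ]] [0.49885357 0.00257438 1.7731262 ] [[-0.01257559 -0.999903    0.00598646]
 [-0.99775471  0.01215425 -0.065862  ]
 [ 0.06578285 -0.00680127 -0.99781078]]
scene [[566.74734433   0.         318.00707761]
 [  0.         566.74734433 238.28509628]
 [  0.           0.           1.        ]] [ 0.98239949 -0.74241449  1.28394416] [[ 0.87941751  0.47577693  0.01616025]
 [ 0.40033914 -0.72075849 -0.56589378]
 [-0.25759157  0.50412648 -0.82431976]]
```

View pics/top0.png

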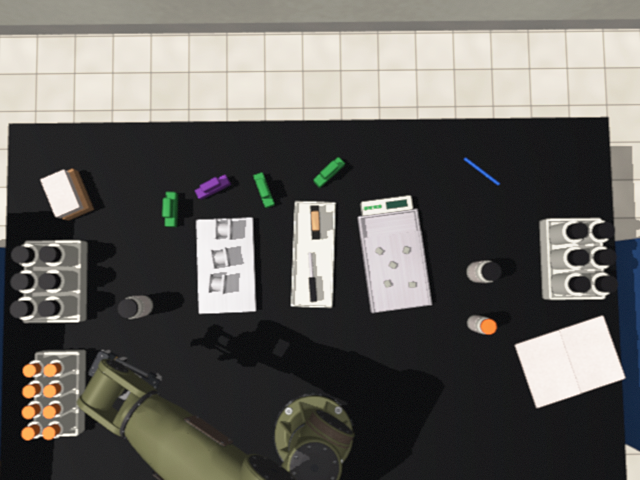

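View pics/scene0.png

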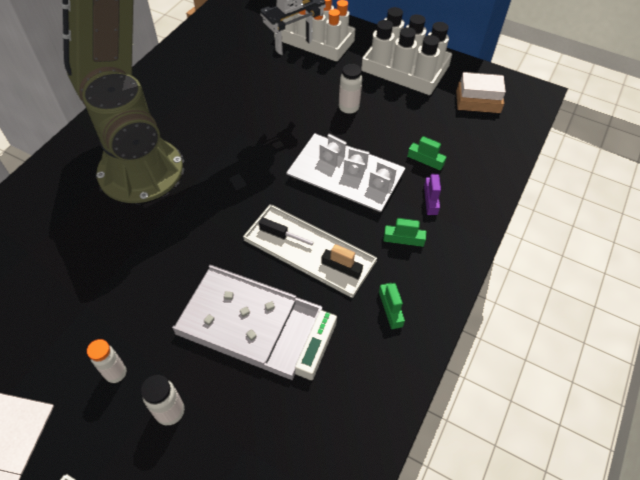

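The top view shows the rack on the left (226,266) with 3 sleeves, the tray in the middle (313,255) and the balance on the right (395,260) with 5 chips. The rod handle is at (312,288), and the bottles are near (135,307), (484,272) and (482,325).

Scraper candidates:
- The block with a wooden grip and black foot in the tray, (315,220). This one fits: it stands in the tray's far half.
- Green look-alikes at (170,208), (263,190) and (329,171).
- A purple look-alike at (212,187).

Next I'll measure with masks and confirm in a crop.

```bash
cat > m.py <<'E'
from h import *
def quad(c,mask,roi,z):
    m=np.zeros_like(mask);x0,y0,x1,y1=roi;m[y0:y1,x0:x1]=mask[y0:y1,x0:x1]
    cs=cv2.findContours(m,cv2.RETR_EXTERNAL,cv2.CHAIN_APPROX_NONE)[0]
    k=max(cs,key=cv2.contourArea);P=np.array([ray(c,p[0],z)[:2] for p in k],np.float32)
    return cv2.minAreaRect(P)
E
python3 - <<'E'
from m import *
c=shot('top');im=c['img'];hsv=cv2.cvtColor(im,cv2.COLOR_BGR2HSV)
br=((hsv[...,2]>110)*255).astype(np.uint8)
print('rack',quad(c,br,(190,210,262,320),.03))
print('tray',quad(c,br,(285,196,340,312),.018))
print('bal',quad(c,br,(355,190,438,318),.036))
w=cv2.inRange(hsv,(5,60,100),(25,255,255))
print('grip',quad(c,w,(300,200,330,245),.08))
bl=cv2.inRange(hsv,(0,0,0),(180,255,70))
print('handle',quad(c,bl,(303,262,322,304),.04))
cv2.imwrite('pics/crop1.png',cv2.resize(im[185:325,185:445],(780,420),interpolation=cv2.INTER_CUBIC))
E
```

```text
rack ((0.5415157675743103, 0.2762782573699951), (0.303574800491333, 0.18410728871822357), 1.68489670753479)
tray ((0.574964702129364, -0.00480632483959198), (0.13464254140853882, 0.3436245322227478), 87.35454559326172)
bal ((0.5736223459243774, -0.26221024990081787), (0.3586365580558777, 0.1954839676618576), 6.983856201171875)
grip ((0.6761656999588013, -0.013278170488774776), (0.025070050731301308, 0.05980833247303963), 89.29952239990234)
handle ((0.46163320541381836, -0.003200647421181202), (0.07086898386478424, 0.016984358429908752), 4.483034610748291)
```

View pics/crop1.png

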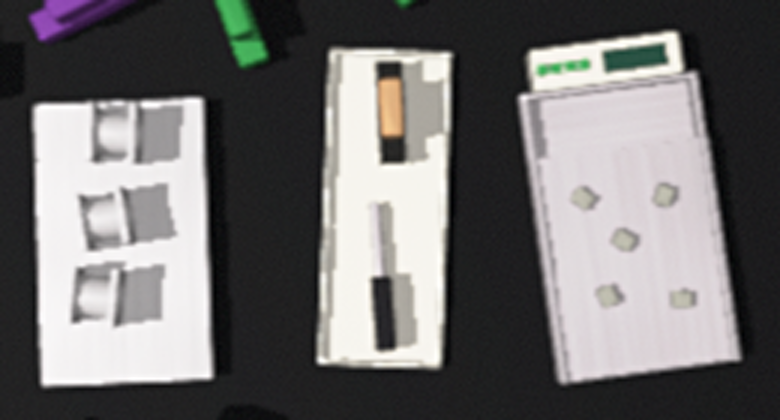

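The crop confirms the scraper: wooden grip on a black foot in the tray, at crop (390,110). It is the only block in the tray. The measured sizes agree with the given ones (rack 304x184, tray 344x135, grip 60x25 mm). I'll go above it now.

```bash
cat > d.py <<'E'
import sys
from h import *
# usage: d.py x y z yawdeg [tiltdeg about tool... ] : grasp point target -> tool-frame delta
def delta(x,y,z,yaw,R1=None):
    o=ctrl.get_obs();R0=Ro.from_euler('xyz',o['eef_rot'])
    if R1 is None: R1=Ro.from_euler('xyz',[np.pi,0,np.radians(yaw)])
    p=np.array([x,y,z])-R1.apply([0,0,ctrl.tcp_to_grasp])
    return (R0.inv().apply(p-o['ee_pos'])*100).round(2),(R0.inv()*R1).as_rotvec().round(4)
def gp():
    o=ctrl.get_obs();R=Ro.from_euler('xyz',o['eef_rot']);return (o['ee_pos']+R.apply([0,0,ctrl.tcp_to_grasp])).round(4),np.degrees(o['eef_rot']).round(2)
if __name__=='__main__':
    print(gp(),*delta(*map(float,sys.argv[1:5])))
E
python3 d.py .676 -.013 .2 180; python3 d.py .45 .25 .224 153
```

```text
(array([0.2489, 0.4902, 0.2238]), array([-179.95,   -0.  ,  153.08])) [-60.86 -25.55   2.4 ] [-9.000e-04 -2.000e-04 -4.698e-01]
(array([0.2489, 0.4902, 0.2238]), array([-179.95,   -0.  ,  153.08])) [-2.881e+01 -1.233e+01 -1.000e-02] [-0.0009 -0.      0.0014]
```

```bash
python3 -m jog '[[-60.9,-25.6,2.4,0,0,-0.47],[-60.9,-25.6,2.4,0,0,-0.47],[-60.9,-25.6,2.4,0,0,-0.47],[-60.9,-25.6,2.4,0,0,-0.47],[-60.9,-25.6,2.4,0,0,-0.47],[-60.9,-25.6,2.4,0,0,-0.47],[-60.9,-25.6,2.4,0,0,-0.47],[-60.9,-25.6,2.4,0,0,-0.47]]' 100; python3 d.py .676 -.013 .2 180
```

```text
time_s: 0.95
ee_pos: [0.4997, 0.1944, 0.3906]
eef_rot: [-3.142, -0.0, -3.141]
force: [-0.0, 1.5, 0.0]
grip_width: 0.0941
grip_force: 0.0
(array([0.4996, 0.1944, 0.2102]), array([-180.  ,   -0.  , -179.99])) [-17.63 -20.74   1.02] [-0.     -0.      0.0002]
```

```bash
python3 -m jog '[[-17.6,-20.7,1,0,0,0],[-17.6,-20.7,1,0,0,0],[-17.6,-20.7,1,0,0,0],[-17.6,-20.7,1,0,0,0],[-17.6,-20.7,1,0,0,0],[-17.6,-20.7,1,0,0,0],[-17.6,-20.7,1,0,0,0],[-17.6,-20.7,1,0,0,0]]'; python3 - <<'E'
from m import *
from d import *
print(gp())
c=shot('wrist','w1.png');print(-np.array(c['R']).T@c['t']);im=c['img'];hsv=cv2.cvtColor(im,cv2.COLOR_BGR2HSV)
w=cv2.inRange(hsv,(5,60,100),(25,255,255))
print('grip',quad(c,w,(0,0,640,480),.084))
E
```

```text
time_s: 1.75
ee_pos: [0.6746, -0.0106, 0.38]
eef_rot: [3.141, -0.001, 3.141]
force: [-1.4, 1.0, -0.5]
grip_width: 0.0944
grip_force: 0.0
(array([ 0.6744, -0.0106,  0.1996]), array([ 1.7999e+02, -6.0000e-02,  1.7999e+02]))
[ 0.60634349 -0.0112126   0.36005206]
grip ((0.6756597757339478, -0.013975393027067184), (0.06398329138755798, 0.023837650194764137), 1.7227541208267212)
```

View pics/w1.png

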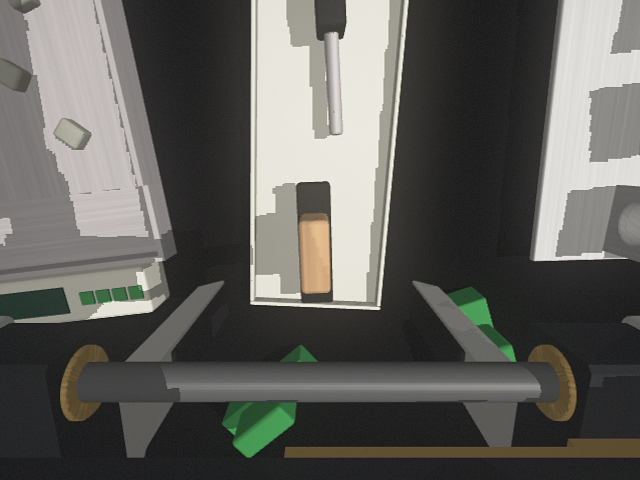

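```bash
python3 -m jog '[[-0.1,-0.3,3,0,0,-0.02],[-0.1,-0.3,6,0,0,-0.02],[-0.1,-0.3,9,0,0,-0.02],[-0.1,-0.3,12,0,0,-0.02],[-0.1,-0.3,13.6,0,0,-0.02],[-0.1,-0.3,13.6,0,0,-0.02],[-0.1,-0.3,13.6,0,0,-0.02]]' 65; python3 d.py .676 -.0139 .064 181 ; python3 -m jog '[[0,0,0,0,0,0],[0,0,0,0,0,0],[0,0,0,0,0,0],[0,0,0,0,0,0],[0,0,0,0,0,0],[0,0,0,0,0,0],[0,0,0,0,0,0]]' 0 50; python3 d.py .676 -.0139 .064 181
```

```text
time_s: 2.5
ee_pos: [0.6759, -0.0132, 0.2461]
eef_rot: [-3.141, 0.001, -3.121]
force: [-0.2, -0.9, 1.0]
grip_width: 0.0609
grip_force: 0.0
(array([ 0.6762, -0.0133,  0.0657]), array([-1.7999e+02,  8.0000e-02, -1.7881e+02])) [-0.01 -0.07  0.17] [-0.0001  0.0015  0.0034]
time_s: 3.2
ee_pos: [0.6758, -0.0137, 0.2448]
eef_rot: [-3.142, 0.0, -3.121]
force: [-1.0, 0.5, 2.1]
grip_width: 0.0237
grip_force: 49.9
(array([ 0.6758, -0.0137,  0.0644]), array([-180.  ,    0.  , -178.85])) [-0.02 -0.02  0.04] [-0.      0.0001  0.0027]
```

```bash
cat > bal.py <<'E'
import numpy as np
B0=np.array([.5165,-.2692]);Y=np.radians(7.0)
def w2b(p): d=np.array(p[:2])-B0;return np.array([np.cos(Y)*d[0]+np.sin(Y)*d[1],-np.sin(Y)*d[0]+np.cos(Y)*d[1]])
def b2w(p): return B0+np.array([np.cos(Y)*p[0]-np.sin(Y)*p[1],np.sin(Y)*p[0]+np.cos(Y)*p[1]])
E
python3 -m jog '[[0,0,-4,0,0,0],[0,0,-8,0,0,0],[0,0,-12,0,0,0],[0,0,-12,0,0,0]]'
python3 - <<'E'
from m import *; from bal import *
c=shot('top');im=cv2.imread('pics/top0.png');
g=cv2.cvtColor(im,cv2.COLOR_BGR2HSV)
m=cv2.inRange(im,(90,100,100),(255,255,255))
for k,n in(((563,382),'nearL'),((740,360),'nearR'),((520,97),'farL'),((697,75),'farR')):
    print(n,w2b(ray(c,(185+(k[0]+.5)/3-.5,185+(k[1]+.5)/3-.5),.038)).round(4))
for k in((584,197),(664,195),(624,239),(609,295),(683,298)):
    print('chip',w2b(ray(c,(185+k[0]/3,185+k[1]/3),.040)).round(4))
E
```

```text
time_s: 3.6
ee_pos: [0.6759, -0.0137, 0.3708]
eef_rot: [-3.141, 0.009, -3.121]
force: [0.4, -0.3, -2.1]
grip_width: 0.0239
grip_force: 49.9
nearL [-0.1198  0.0924]
nearR [-0.1222 -0.097 ]
farL [0.1867 0.0952]
farR [ 0.1848 -0.0964]
chip [0.0701 0.0418]
chip [ 0.0607 -0.0431]
chip [0.0201 0.006 ]
chip [-0.0366  0.0303]
chip [-0.0503 -0.0472]
```

```bash
sed -i 's/-.2692/-.2700/' bal.py; cat > db.py <<'E'
import sys
from d import *; from bal import *
bx,by,z,yaw=map(float,sys.argv[1:5])
print(gp(),*delta(*b2w((bx,by)),z,yaw))
E
python3 db.py -.095 .03 .19 97
```

```text
(array([ 0.6765, -0.0137,  0.1868]), array([-179.97,    0.25, -178.84])) [ 26.19 -23.29  -0.42] [0.0028 0.0039 1.4688]
```

```bash
python3 -m jog '[[26.2,-23.3,-0.4,0,0,1.47],[26.2,-23.3,-0.4,0,0,1.47],[26.2,-23.3,-0.4,0,0,1.47],[26.2,-23.3,-0.4,0,0,1.47],[26.2,-23.3,-0.4,0,0,1.47],[26.2,-23.3,-0.4,0,0,1.47],[26.2,-23.3,-0.4,0,0,1.47],[26.2,-23.3,-0.4,0,0,1.47]]'; python3 -m jog '[[0,0,0,0,0,0.14],[0,0,0,0,0,0.27],[0,0,0,0,0,0.27]]'; python3 db.py -.095 .03 .0915 97
```

```text
time_s: 4.45
ee_pos: [0.4151, -0.2547, 0.3672]
eef_rot: [-3.139, -0.002, 1.951]
force: [-0.5, 0.1, -1.2]
grip_width: 0.0239
grip_force: 49.9
time_s: 4.75
ee_pos: [0.4182, -0.2519, 0.3672]
eef_rot: [-3.14, -0.002, 1.689]
force: [0.1, 0.1, -2.4]
grip_width: 0.0235
grip_force: 49.9
(array([ 0.4179, -0.2517,  0.1868]), array([-1.7989e+02, -1.0000e-01,  9.6790e+01])) [-0.01  0.05  9.53] [-0.0019 -0.0017 -0.0036]
```

```bash
python3 -m jog '[[0,0,4,0,0,0],[0,0,8,0,0,0],[0,0,9.4,0,0,0],[0,0,9.5,0,0,0],[0,0,9.5,0,0,0]]'; python3 db.py .120 .03 .0915 97;  python3 -m jog '[[0,1.2,0,0,0,0],[0,2.4,0,0,0,0],[0,3.6,0,0,0,0],[0,4.8,0,0,0,0],[0,6,0,0,0,0],[0,7.2,0,0,0,0],[0,8.4,0,0,0,0],[0,9.6,0,0,0,0]]'; python3 db.py .120 .03 .0915 97
```

```text
time_s: 5.25
ee_pos: [0.4184, -0.2517, 0.2726]
eef_rot: [-3.14, -0.001, 1.695]
force: [-0.2, -0.0, -3.2]
grip_width: 0.0236
grip_force: 50.0
(array([ 0.4181, -0.2515,  0.0922]), array([-1.7992e+02, -8.0000e-02,  9.7130e+01])) [-0.06 21.52  0.04] [-0.0015 -0.0013  0.0023]
time_s: 6.05
ee_pos: [0.5148, -0.2402, 0.2736]
eef_rot: [-3.141, -0.0, 1.692]
force: [-0.3, 0.3, -2.8]
grip_width: 0.0237
grip_force: 50.0
(array([ 0.5148, -0.2402,  0.0932]), array([-179.99,   -0.  ,   96.94])) [ 0.03 11.8   0.17] [-0.0001 -0.0001 -0.0011]
```

```bash
python3 -m jog '[[0,1.2,0.1,0,0,0],[0,2.4,0.15,0,0,0],[0,3.6,0.15,0,0,0],[0,4.8,0.15,0,0,0],[0,6,0.15,0,0,0],[0,7.2,0.15,0,0,0],[0,8.4,0.15,0,0,0],[0,9.6,0.15,0,0,0]]'; python3 -m jog '[[0,1.1,0,0,0,0],[0,2.1,0,0,0,0],[0,2.2,0,0,0,0],[0,2.2,0,0,0,0]]'; python3 - <<'E'
from db import *
E
python3 db.py .120 .03 .0915 97; python3 - <<'E'
from h import *
shot('top','t2.png');im=cv2.imread('pics/t2.png');cv2.imwrite('pics/t2c.png',cv2.resize(im[180:325,340:450],(550,725))[:600])
cv2.imwrite('pics/t2c.png',cv2.resize(im[180:325,340:450],(440,580)))
E
```

```text
time_s: 6.85
ee_pos: [0.61, -0.2285, 0.2719]
eef_rot: [-3.141, -0.0, 1.692]
force: [-1.2, 0.4, -2.1]
grip_width: 0.0237
grip_force: 50.0
time_s: 7.25
ee_pos: [0.6311, -0.226, 0.2717]
eef_rot: [-3.141, -0.0, 1.692]
force: [0.2, -0.2, -2.7]
grip_width: 0.0238
grip_force: 50.0
(array([ 0.631 , -0.2259,  0.0913]), array([-1.7997e+02, -1.0000e-02,  9.6950e+01])) [ 0.03  0.09 -0.02] [-0.0005 -0.0002 -0.0009]Traceback (most recent call last):
  File "<stdin>", line 1, in <module>
  File "db.py", line 3, in <module>
    bx,by,z,yaw=map(float,sys.argv[1:5])
    ^^^^^^^^^^^
ValueError: not enough values to unpack (expected 4, got 0)
```

View pics/t2c.png

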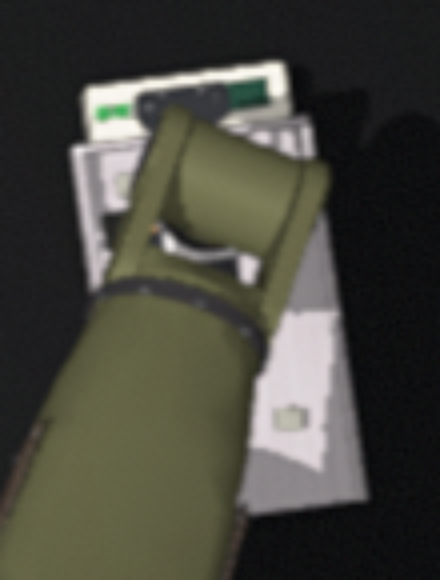

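The top crop shows one swept chip in the trough at (122,185) and the untouched near-right chip at (290,417); the arm hides the rest. Second lane next.

```bash
python3 -m jog '[[0,0,-4,0,0,0],[0,-4,-5,0,0,0],[-2,-9,-5,0,0,0],[-4,-14,-5,0,0,0],[-6,-18,-5,0,0,0],[-6,-21.3,-5,0,0,0],[-6,-21.3,-5,0,0,0],[-6,-21.3,-5,0,0,0]]'; python3 db.py -.095 -.03 .0915 97; python3 -m jog '[[0,0,3,0,0,0],[0,0,4.8,0,0,0],[0,0,5,0,0,0],[0,0,5,0,0,0]]';python3 -m jog '[[0,1.2,0,0,0,0],[0,2.4,0.1,0,0,0],[0,3.6,0.1,0,0,0],[0,4.8,0.1,0,0,0],[0,6,0.1,0,0,0],[0,7.2,0.1,0,0,0],[0,8.4,0.1,0,0,0],[0,9.6,0.1,0,0,0]]'; python3 db.py .120 -.03 .0915 97
```

```text
time_s: 8.1
ee_pos: [0.4262, -0.3116, 0.3227]
eef_rot: [3.141, 0.001, 1.69]
force: [0.0, 0.8, -1.7]
grip_width: 0.0237
grip_force: 50.0
(array([ 0.4264, -0.3117,  0.1423]), array([1.7995e+02, 4.0000e-02, 9.6850e+01])) [ 0.04 -0.04  5.08] [ 0.0008  0.0007 -0.0026]
time_s: 8.5
ee_pos: [0.4274, -0.3111, 0.2723]
eef_rot: [-3.141, -0.0, 1.693]
force: [-0.2, -0.1, -3.8]
grip_width: 0.0235
grip_force: 50.0
time_s: 9.3
ee_pos: [0.523, -0.2996, 0.2711]
eef_rot: [-3.141, -0.0, 1.692]
force: [0.1, 0.3, -1.9]
grip_width: 0.0238
grip_force: 50.0
(array([ 0.523 , -0.2996,  0.0907]), array([-179.99,   -0.  ,   96.93])) [ 0.04 11.71 -0.08] [-0.0001 -0.0001 -0.0012]
```

```bash
python3 -m jog '[[0,1.2,0,0,0,0],[0,2.4,0,0,0,0],[0,3.6,0,0,0,0],[0,4.8,0,0,0,0],[0,6,0,0,0,0],[0,7.2,0,0,0,0],[0,8.4,0,0,0,0],[0,9.6,0,0,0,0]]'; python3 -m jog '[[0,1.1,0,0,0,0],[0,2.1,0,0,0,0],[0,2.2,0,0,0,0],[0,2.2,0,0,0,0]]'; python3 -m jog '[[0,0,-4,0,0,0],[5,0,-9,0,0,0],[10,0,-12,0,0,0],[15,0,-12,0,0,0],[20,0,-12,0,0,0],[23,0,-12,0,0,0],[23,0,-12,0,0,0],[23,0,-12,0,0,0]]'
python3 - <<'E'
from h import *
shot('wrist','w3.png')
c=shot('top');im=c['img'];cv2.imwrite('pics/t3c.png',cv2.resize(im[180:325,300:450],(600,580)))
E
```

```text
time_s: 10.1
ee_pos: [0.6183, -0.288, 0.271]
eef_rot: [-3.141, -0.0, 1.692]
force: [-0.3, 0.2, -1.6]
grip_width: 0.0238
grip_force: 50.0
time_s: 10.5
ee_pos: [0.6393, -0.2854, 0.2708]
eef_rot: [-3.141, -0.0, 1.692]
force: [0.1, -1.2, -1.7]
grip_width: 0.0239
grip_force: 50.0
time_s: 11.3
ee_pos: [0.6111, -0.0562, 0.3916]
eef_rot: [3.141, 0.0, 1.694]
force: [-1.0, -0.0, -2.9]
grip_width: 0.0235
grip_force: 50.0
```

View pics/t3c.png

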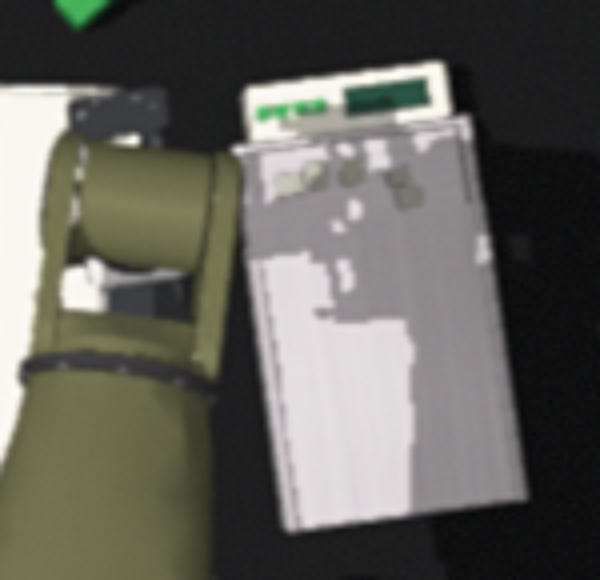

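All five chips now sit in the trough: crop (287,184), (312,175), (350,170), (398,178), (408,195). The plate is clear; the white blobs on it are light patches. I'll check that last chip numerically and plan the scraper's return.

```bash
python3 - <<'E'
from h import *; from bal import *; from d import *
c=shot('top')
for k in((287,184),(312,175),(350,170),(398,178),(408,195)): print(w2b(ray(c,(300+k[0]/4,180+k[1]/4),.011)).round(3))
print(gp(),*delta(.676,-.0139,.19,181))
E
```

```text
[0.154 0.053]
[0.159 0.032]
[0.159 0.   ]
[ 0.147 -0.038]
[ 0.132 -0.044]
(array([ 0.6114, -0.0586,  0.2106]), array([-1.7999e+02,  1.0000e-02,  9.6850e+01])) [3.66 6.95 2.06] [-3.0000e-04 -0.0000e+00 -1.4686e+00]
```

```bash
python3 -m jog '[[3.7,7,2,0,0,-1.47],[3.7,7,2,0,0,-1.47],[3.7,7,2,0,0,-1.47],[3.7,7,2,0,0,-1.47],[3.7,7,2,0,0,-1.47],[3.7,7,2,0,0,-1.47],[3.7,7,2,0,0,-1.47],[3.7,7,2,0,0,-1.47]]'; python3 d.py .674 -.0139 .19 181; python3 -m jog '[[0,0,0,0,0,-0.15],[0,0,0,0,0,-0.27],[0,0,0,0,0,-0.27],[0,0,0,0,0,-0.27]]'; python3 d.py .674 -.0139 .0645 181
```

```text
time_s: 12.25
ee_pos: [0.6766, -0.0138, 0.3706]
eef_rot: [-3.141, -0.001, 2.896]
force: [0.1, 0.2, -1.9]
grip_width: 0.0237
grip_force: 50.0
(array([ 0.6765, -0.0138,  0.1902]), array([-1.7999e+02, -3.0000e-02,  1.6592e+02])) [ 0.25 -0.07  0.02] [-1.000e-04 -6.000e-04 -2.631e-01]
time_s: 12.65
ee_pos: [0.6765, -0.0131, 0.3708]
eef_rot: [-3.142, -0.0, -3.126]
force: [0.2, 0.1, -2.5]
grip_width: 0.0234
grip_force: 50.0
(array([ 0.6765, -0.0131,  0.1904]), array([-1.8000e+02, -2.0000e-02, -1.7912e+02])) [ 0.25 -0.08 12.59] [-0.0001 -0.0004 -0.0022]
```

```bash
python3 -m jog '[[0.2,0,4,0,0,0],[0.2,0,8,0,0,0],[0.2,0,11,0,0,0],[0.2,0,12.2,0,0,0],[0.2,0,12.5,0,0,0],[0.2,0,12.5,0,0,0],[0.2,0,12.5,0,0,0]]'; python3 -m jog '[[0,0,0,0,0,0],[0,0,0,0,0,0],[0,0,0,0,0,0],[0,0,0,0,0,0]]' 65;  python3 -m jog '[[0,0,-4,0,0,0],[0,0,-8,0,0,0],[0,0,-12,0,0,0],[0,0,-14,0,0,0]]'; python3 d.py .462 -.005 .2 0
```

```text
time_s: 13.35
ee_pos: [0.6748, -0.0122, 0.2481]
eef_rot: [-3.141, 0.003, -3.122]
force: [-0.4, 0.3, -1.7]
grip_width: 0.0237
grip_force: 50.0
time_s: 13.75
ee_pos: [0.6745, -0.0121, 0.2466]
eef_rot: [-3.142, 0.001, -3.121]
force: [0.2, -0.3, -0.2]
grip_width: 0.0524
grip_force: 0.0
time_s: 14.15
ee_pos: [0.6743, -0.0121, 0.3905]
eef_rot: [-3.141, 0.005, -3.121]
force: [-0.6, -0.1, 1.0]
grip_width: 0.0613
grip_force: 0.0
(array([ 0.6751, -0.0121,  0.2101]), array([-179.97,    0.27, -178.84])) [21.21  1.14  0.91] [-7.5000e-03 -6.0000e-04 -3.1214e+00]
```

```bash
python3 -m jog '[[4,0,0,0,0,0.15],[8,0,0,0,0,0.3],[12,0,0,0,0,0.45],[16,0.5,0,0,0,0.6],[20,1,0,0,0,0.75],[21.2,1.1,0,0,0,0.9],[21.2,1.1,0,0,0,1.05],[21.2,1.1,0,0,0,1.2]]';python3 -m jog '[[0,0,0,0,0,0.15],[0,0,0,0,0,0.3],[0,0,0,0,0,0.45],[0,0,0,0,0,0.6],[0,0,0,0,0,0.75],[0,0,0,0,0,0.9],[0,0,0,0,0,1.05],[0,0,0,0,0,1.2]]' ; python3 d.py .462 -.005 .2 0; python3 -m jog '[[0,0,0,0,0,0.15],[0,0,0,0,0,0.3],[0,0,0,0,0,0.45],[0,0,0,0,0,0.6],[0,0,0,0,0,0.74],[0,0,0,0,0,0.74]]'; python3 d.py .462 -.005 .2 0
python3 - <<'E'
from m import *
c=shot('wrist','w4.png');im=c['img'];hsv=cv2.cvtColor(im,cv2.COLOR_BGR2HSV);print(-np.array(c['R']).T@c['t'])
s=shot('scene','s4.png')
E
```

```text
time_s: 14.95
ee_pos: [0.4618, -0.0053, 0.3867]
eef_rot: [3.141, 0.001, 1.956]
force: [-0.5, -0.3, 0.2]
grip_width: 0.061
grip_force: 0.0
time_s: 15.75
ee_pos: [0.4622, -0.0054, 0.3864]
eef_rot: [3.141, -0.0, 0.756]
force: [-1.2, -0.1, -0.3]
grip_width: 0.0611
grip_force: 0.0
(array([ 0.4623, -0.0054,  0.206 ]), array([ 1.7998e+02, -2.0000e-02,  4.3300e+01])) [ 0.01 -0.04  0.6 ] [ 2.000e-04 -4.000e-04  7.557e-01]
time_s: 16.35
ee_pos: [0.4622, -0.0054, 0.3864]
eef_rot: [3.142, -0.0, 0.019]
force: [-0.1, -0.4, 0.4]
grip_width: 0.0613
grip_force: 0.0
(array([ 0.4623, -0.0054,  0.206 ]), array([ 1.80e+02, -2.00e-02,  1.12e+00])) [-0.02 -0.04  0.6 ] [ 0.0001 -0.0004  0.0195]
[ 0.53165377 -0.0046467   0.36636135]
```

View pics/w4.png

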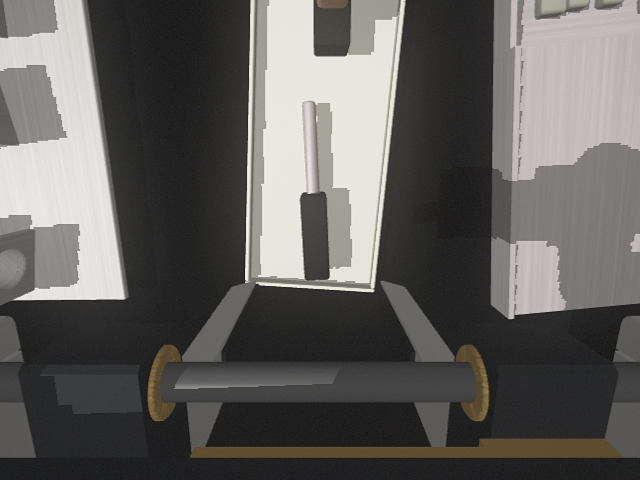

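The wrist picture shows the handle from (313,194) to (317,279) and the rod tip at (308,102). One of the sleeves shows at left (10,265).

```bash
python3 - <<'E'
from m import *
c=shot('wrist')
f=ray(c,(313.5,194),.04);b=ray(c,(316.5,279),.04);t=ray(c,(308.5,102),.028)
print(f,b,t,np.linalg.norm(f-b),np.degrees(np.arctan2(*(f-b)[1::-1])),np.degrees(np.arctan2(*(t-b)[1::-1])))
im=c['img'];m=cv2.inRange(im,(0,0,0),(75,75,75));print(quad(c,m,(285,185,345,284),.04))
from d import *
q=(f+b)/2;print(*delta(q[0],q[1],.028,3))
E
```

```text
[ 0.50338714 -0.00125521  0.04      ] [ 0.42481714 -0.00582773  0.04      ] [0.58096123 0.00494243 0.028     ] 0.07870293850464324 3.330671497509425 3.9457705766176656
((0.46469271183013916, -0.003393341787159443), (0.08053552359342575, 0.022575438022613525), 3.7446515560150146)
[ 0.19 -0.18 17.79] [ 0.     -0.0002 -0.0265]
```

```bash
python3 d.py .4797 -.0024 .027 3.7; python3 -m jog '[[0,0,4,0,0,0],[0,0,4,0,0,0]]' ; python3 d.py .4797 -.0024 .027 3.7
```

```text
(array([ 0.4623, -0.0054,  0.2059]), array([ 1.80e+02, -1.00e-02,  1.48e+00])) [ 1.75 -0.25 17.89] [ 0.     -0.0002 -0.0387]
time_s: 16.7
ee_pos: [0.4615, -0.0053, 0.3429]
eef_rot: [-3.141, 0.006, 0.024]
force: [-1.0, -0.2, 0.0]
grip_width: 0.0611
grip_force: 0.0
(array([ 0.4604, -0.0052,  0.1625]), array([-179.96,    0.36,    1.4 ])) [ 1.91 -0.24 13.54] [-0.0009  0.0062 -0.0402]
```

```bash
python3 -m jog '[[1.8,-0.25,4,0,0,-0.04],[1.8,-0.25,8,0,0,-0.04],[1.8,-0.25,11,0,0,-0.04],[1.8,-0.25,13,0,0,-0.04],[1.8,-0.25,13.5,0,0,-0.04],[1.8,-0.25,13.5,0,0,-0.04],[1.8,-0.25,13.5,0,0,-0.04]]';python3 d.py .4797 -.0024 .027 3.7;  python3 -m jog '[[0,0,0,0,0,0],[0,0,0,0,0,0],[0,0,0,0,0,0],[0,0,0,0,0,0],[0,0,0,0,0,0],[0,0,0,0,0,0],[0,0,0,0,0,0]]' 0 60; python3 d.py .4797 -.0024 .027 3.7
```

```text
time_s: 17.4
ee_pos: [0.4807, -0.0025, 0.2126]
eef_rot: [3.141, -0.002, 0.062]
force: [-0.8, 0.7, -0.4]
grip_width: 0.0616
grip_force: 0.0
(array([ 0.4811, -0.0026,  0.0322]), array([ 1.7998e+02, -1.0000e-01,  3.5800e+00])) [-0.1  -0.02  0.52] [ 0.0003 -0.0018 -0.0022]
time_s: 18.1
ee_pos: [0.4802, -0.0025, 0.2112]
eef_rot: [-3.142, -0.0, 0.062]
force: [-0.9, 0.5, 2.5]
grip_width: 0.0235
grip_force: 60.0
(array([ 0.4802, -0.0025,  0.0308]), array([-180.  ,   -0.  ,    3.54])) [-0.05 -0.01  0.38] [-0.     -0.0001 -0.0028]
```

```bash
python3 -m jog '[[0,0,-3,0,0,0],[0,0,-7,0,0,0],[0,0,-12,0,0,0],[0,0,-17,0,0,0],[0,0,-17,0,0,0]]'; python3 d.py .54 .14 .2 90;
```

```text
time_s: 18.6
ee_pos: [0.4805, -0.0025, 0.3872]
eef_rot: [3.14, -0.01, 0.062]
force: [0.4, -0.5, -2.9]
grip_width: 0.0239
grip_force: 60.0
(array([ 0.4823, -0.0027,  0.2068]), array([179.92,  -0.56,   3.54])) [  6.81 -13.86   0.72] [ 0.0086 -0.0068 -1.5089]
```

```bash
python3 -m jog '[[0.9,-1.7,0,0,0,-0.15],[1.8,-3.4,0,0,0,-0.3],[2.7,-5.1,0,0,0,-0.45],[3.6,-6.8,0,0,0,-0.6],[4.5,-8.5,0,0,0,-0.75],[5.4,-10.2,0,0,0,-0.9],[6.3,-12,0,0,0,-1.05],[6.8,-13.9,0,0,0,-1.2]]'; python3 -m jog '[[0,0,0,0,0,-0.15],[0,0,0,0,0,-0.31],[0,0,0,0,0,-0.31],[0,0,0,0,0,-0.31]]'; python3 - <<'E'
from h import *; from d import *
print(gp());shot('wrist','w5.png')
E
```

```text
time_s: 19.4
ee_pos: [0.5399, 0.1412, 0.3799]
eef_rot: [-3.14, 0.001, 1.268]
force: [-0.5, -0.3, -1.1]
grip_width: 0.0235
grip_force: 60.0
time_s: 19.8
ee_pos: [0.5395, 0.1404, 0.3805]
eef_rot: [-3.141, 0.0, 1.568]
force: [0.1, -0.7, -1.3]
grip_width: 0.0234
grip_force: 60.0
(array([0.5393, 0.1403, 0.2001]), array([-1.7995e+02,  1.0000e-02,  8.9820e+01]))
```

View pics/w5.png

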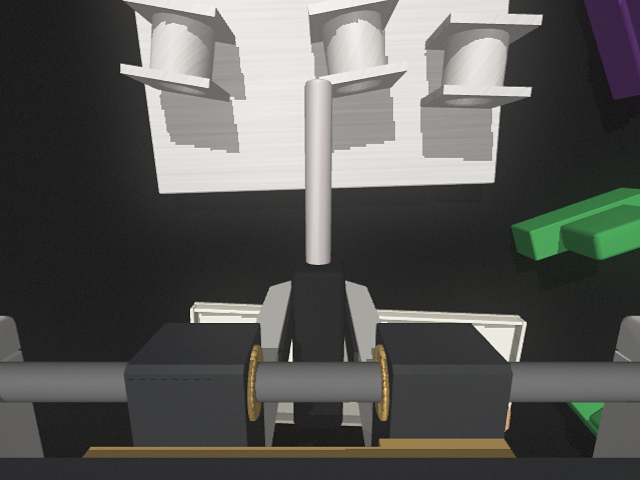

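The three sleeves' near flanges (outer top edges) run from (121,71) to (212,91), from about (318,88) to (406,69), and from (421,106) to (531,96). The rod is centred on column 318.

```bash
python3 - <<'E'
from h import *
c=shot('wrist')
for a,b in(((121,71),(212,91)),((318,88),(406,69)),((421,106),(531,96)),((118,1),(214,15))):
    A=ray(c,a,.09);B=ray(c,b,.09);d=B-A;y=np.arctan2(d[1],d[0]);m=(A+B)/2
    print(m.round(4),np.linalg.norm(d).round(4),np.degrees(y).round(1),'centre',(m[:2]+.025*np.array([-np.sin(y),np.cos(y)])).round(4))
print('tip',ray(c,(318,80),.191),'handle front',ray(c,(318,264),.191))
t=shot('top')['img'];cv2.imwrite('pics/t5.png',t)
E
```

```text
[0.4371 0.262  0.09  ] 0.0622 -11.9 centre [0.4422 0.2864]
[0.57  0.263 0.09 ] 0.0607 11.1 centre [0.5652 0.2875]
[0.649  0.2484 0.09  ] 0.0754 4.7 centre [0.647  0.2733]
[0.4412 0.3061 0.09  ] 0.0625 -7.7 centre [0.4446 0.3308]
tip [0.54024931 0.24219952 0.191     ] handle front [0.53993781 0.16058421 0.191     ]
```

```bash
python3 - <<'E'
import cv2
im=cv2.imread('pics/w5.png');a=cv2.resize(im[0:160,100:330],(800,556),interpolation=cv2.INTER_CUBIC)
b=cv2.resize(im[0:120,300:560],(780,360),interpolation=cv2.INTER_CUBIC);a=cv2.resize(im[20:100,100:300],(600,240),interpolation=cv2.INTER_CUBIC)
import numpy as np
o=np.zeros((600,780,3),np.uint8);o[:360]=b;o[360:,:600]=a;cv2.imwrite('pics/w5c.png',o)
E
```

View pics/w5c.png

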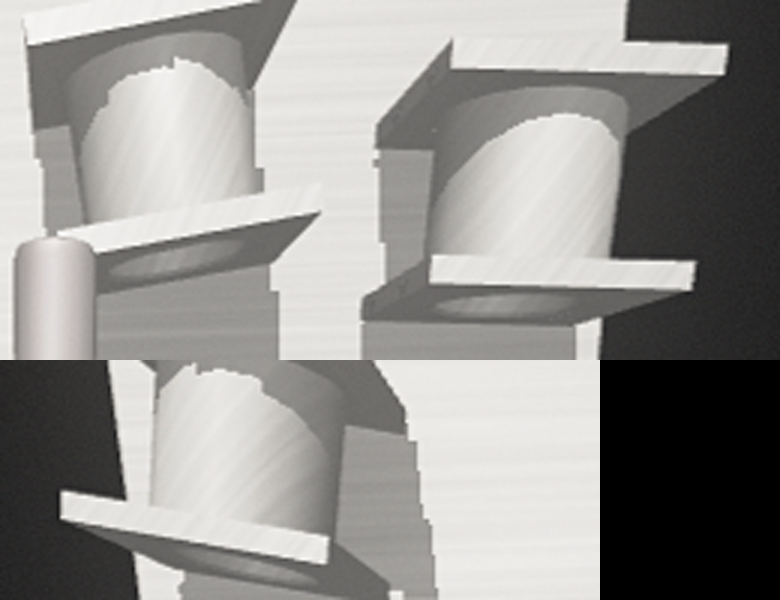

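```bash
cat > sl.py <<'E'
from h import *
def sl(c,a,b,z=.09,L=None):
    A=ray(c,a,z);B=ray(c,b,z);d=(B-A)[:2];n=np.linalg.norm(d);u=d/n
    m=B[:2]-.03*u if L=='R' else (A[:2]+.03*u if L=='L' else (A+B)[:2]/2)
    y=np.degrees(np.arctan2(u[1],u[0]));v=np.array([-u[1],u[0]])
    print('len',n.round(4),'near face',m.round(4),'yaw',y.round(1),'centre',(m+.025*v).round(4));return m,u,v
E
python3 - <<'E'
from sl import *
c=shot('wrist')
sl(c,(120,72.7),(209.3,88.3));sl(c,(332,84),(407.3,68.3),L='R');sl(c,(443.3,93.3),(530.7,96.7))
E
```

```text
len 0.0608 near face [0.4357 0.2622] yaw -9.5 centre [0.4398 0.2869]
len 0.0518 near face [0.5712 0.2638] yaw 10.8 centre [0.5665 0.2884]
len 0.0604 near face [0.6565 0.2524] yaw -2.2 centre [0.6574 0.2774]
```

```bash
python3 d.py .6517 .128 .2 87.8
```

```text
(array([0.5395, 0.1403, 0.2006]), array([-179.99,    0.  ,   89.92])) [-1.22 11.22  0.06] [-0.0001  0.      0.037 ]
```

```bash
python3 -m jog '[[-0.5,4,0,0,0,0.04],[-1.2,8,0,0,0,0.04],[-1.2,11.2,0,0,0,0.04],[-1.2,11.2,3,0,0,0.04],[-1.2,11.2,7,0,0,0.04],[-1.2,11.2,11,0,0,0.04],[-1.2,11.2,13.1,0,0,0.04],[-1.2,11.2,13.1,0,0,0.04]]'; python3 d.py .6517 .128 .0688 87.8;  python3 - <<'E'
from h import *
c=shot('wrist');im=c['img'];s=shot('scene')['img'];o=np.zeros((480,800,3),np.uint8);o[:,:]=0
o[:360,:480]=cv2.resize(im,(480,360));o[:330,480:800]=cv2.resize(s[110:275,260:420],(320,330));cv2.imwrite('pics/w6.png',o)
E
```

```text
time_s: 20.8
ee_pos: [0.6509, 0.1284, 0.2466]
eef_rot: [-3.136, 0.001, 1.53]
force: [-0.2, 0.4, -0.8]
grip_width: 0.0236
grip_force: 60.0
(array([0.6499, 0.1282, 0.0662]), array([-1.7967e+02,  6.0000e-02,  8.7680e+01])) [-0.03  0.08 -0.26] [-0.0058  0.0011 -0.002 ]
```

View pics/w6.png

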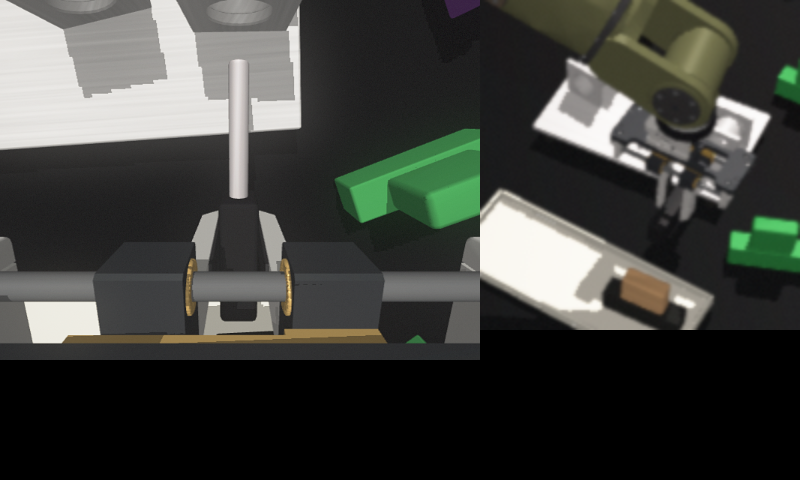

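The rod (column 238) is in line with the far sleeve's flange (190 to 285). Inserting.

```bash
python3 -m jog '[[1,0,-0.2,0,0,0],[2,0,-0.25,0,0,0],[3,0,-0.25,0,0,0],[4,0,-0.25,0,0,0],[5,0,-0.25,0,0,0],[6,0,-0.25,0,0,0],[7,0,-0.25,0,0,0],[8.4,0,-0.25,0,0,0]]'; python3 -m jog '[[0,0,0,0,0,0],[0,0,-0.5,0,0,0],[-0.5,0,-1,0,0.03,0],[-1.1,0,-1.4,0,0.06,0],[-1.1,0,-1.8,0,0.06,0],[-1.1,0,-2.5,0,0.06,0],[-1.1,0,-4,0,0.06,0],[-1.1,0,-4,0,0.06,0]]'; python3 d.py .655 .2130 .0688 87.8;  python3 - <<'E'
from h import *
c=shot('wrist');im=c['img'];s=shot('scene')['img'];o=np.zeros((400,800,3),np.uint8)
o[:360,:480]=cv2.resize(im,(480,360));o[:330,480:800]=cv2.resize(s[110:275,260:420],(320,330));cv2.imwrite('pics/w7.png',o)
E
```

```text
time_s: 21.7
ee_pos: [0.6548, 0.2131, 0.2526]
eef_rot: [-3.141, 0.0, 1.531]
force: [0.5, 0.2, -1.9]
grip_width: 0.0238
grip_force: 60.0
time_s: 22.5
ee_pos: [0.6546, 0.2018, 0.2957]
eef_rot: [3.138, -0.061, 1.532]
force: [0.5, 0.3, -2.7]
grip_width: 0.0237
grip_force: 60.0
(array([0.6558, 0.2127, 0.1157]), array([179.78,  -3.48,  87.79])) [ 0.84 -0.03  4.71] [ 0.0039 -0.0607 -0.0003]
```

View pics/w7.png

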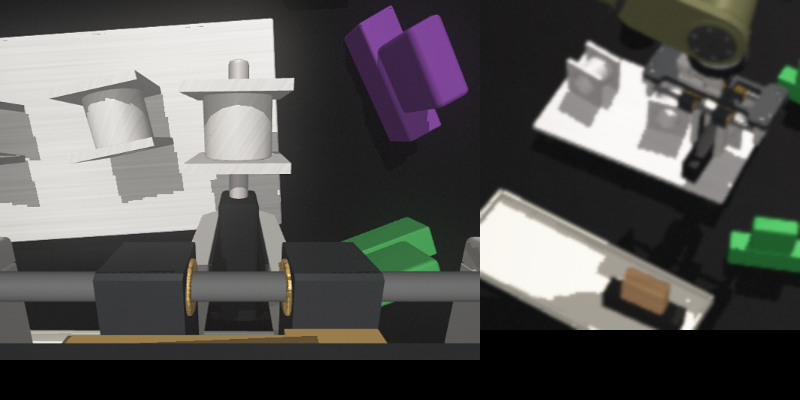

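The picture shows the sleeve hanging on the rod, with the tip out beyond it at (238,65), clear of the rack. Carrying it over next.

```bash
cat > db.py <<'E'
import sys
from d import *; from bal import *
bx,by,z,yaw,tilt=map(float,sys.argv[1:6])
R1=Ro.from_euler('xyz',[np.pi,0,np.radians(yaw)])*Ro.from_rotvec([0,tilt,0])
p=b2w((bx,by)) if len(sys.argv)<7 else (bx,by)
print(gp(),*delta(*p,z,0,R1))
E
python3 -m jog '[[0,0,-3,0,0,0],[0,0,-6,0,0,0],[0,0,-8.5,0,0,0],[0,0,-8.5,0,0,0]]'; python3 db.py .075 -.0395 .2 97 .06
```

```text
time_s: 23.0
ee_pos: [0.6542, 0.1964, 0.3809]
eef_rot: [3.136, -0.061, 1.532]
force: [-0.3, 0.1, -2.7]
grip_width: 0.0236
grip_force: 60.0
(array([0.6556, 0.2074, 0.2009]), array([179.69,  -3.52,  87.78])) [-50.81  -3.73  -3.06] [ 0.0151 -0.0009 -0.1606]
```

```bash
python3 -m jog '[[-0.8,0,0,0,0,-0.02],[-2.4,-0.2,-0.1,0,0,-0.04],[-4.8,-0.4,-0.3,0,0,-0.06],[-7.8,-0.6,-0.5,0,0,-0.08],[-11,-0.8,-0.7,0,0,-0.1],[-14.2,-1.1,-0.9,0,0,-0.12],[-17.4,-1.3,-1.1,0,0,-0.14],[-20.6,-1.5,-1.3,0.015,0,-0.16]]'; python3 db.py .075 -.0395 .2 97 .06;  python3 -m jog '[[-3.2,0,-0.2,0,0,0],[-6.4,0.3,-0.4,0,0,0],[-9.6,0.5,-0.6,0,0,0],[-12.8,0.8,-0.8,0,0,0],[-16,1,-1,0,0,0],[-19.2,1.3,-1.2,0,0,0],[-22.4,1.5,-1.4,0,0,0],[-25.4,1.7,-1.6,0,0,0]]'; python3 db.py .075 -.0395 .2 97 .06; 
```

```text
time_s: 23.8
ee_pos: [0.6307, -0.0103, 0.376]
eef_rot: [-3.134, -0.061, 1.693]
force: [0.7, 0.0, -3.3]
grip_width: 0.0234
grip_force: 60.0
(array([6.280e-01, 4.000e-04, 1.959e-01]), array([-179.55,   -3.49,   97.  ])) [-29.33  -7.02  -2.14] [-0.0078 -0.0008 -0.    ]
time_s: 24.6
ee_pos: [0.6791, -0.2612, 0.376]
eef_rot: [-3.134, -0.062, 1.692]
force: [0.4, 0.0, -3.2]
grip_width: 0.0235
grip_force: 60.0
(array([ 0.6763, -0.2503,  0.196 ]), array([-179.56,   -3.53,   96.94])) [-3.9  -8.74 -0.58] [-0.0077 -0.0017 -0.0011]
```

```bash
python3 -m jog '[[-1,-1.5,-0.1,0,0,0],[-2,-3.5,-0.3,-0.008,0,0],[-3,-5.5,-0.5,-0.008,0,0],[-3.9,-7.5,-0.5,-0.008,0,0],[-3.9,-8.7,-0.5,-0.008,0,0],[-3.9,-8.7,-0.5,-0.008,0,0]]'; python3 db.py .075 -.0395 .1 97 .06; python3 - <<'E'
from h import *
c=shot('wrist');im=c['img'];s=shot('scene')['img'];o=np.zeros((400,800,3),np.uint8)
o[:360,:480]=cv2.resize(im,(480,360));o[:340,480:800]=cv2.resize(s[225:395,160:320],(320,340));cv2.imwrite('pics/w8.png',o)
E
```

```text
time_s: 25.2
ee_pos: [0.5964, -0.3098, 0.3801]
eef_rot: [3.141, -0.062, 1.691]
force: [0.7, -0.4, -2.8]
grip_width: 0.0236
grip_force: 60.0
(array([ 0.5952, -0.2988,  0.2   ]), array([179.96,  -3.53,  96.87])) [-0.72  0.05  9.97] [ 0.0008 -0.0017 -0.0022]
```

View pics/w8.png

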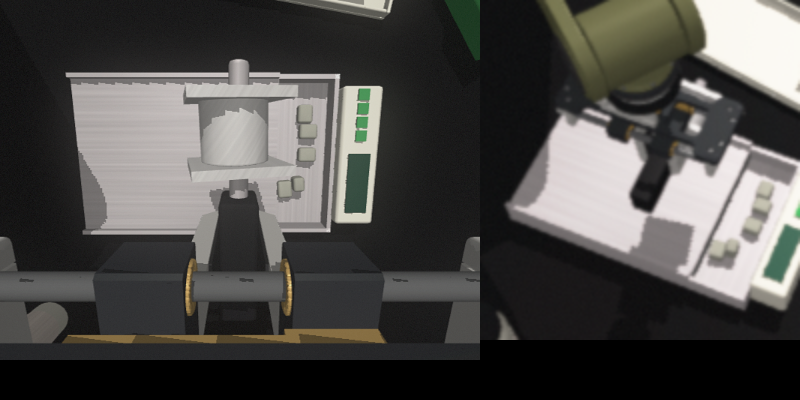

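```bash
python3 -m jog '[[-0.2,0,2.5,0,0,0],[-0.4,0,5.5,0,0,0],[-0.6,0,8.5,0,0,0],[-0.75,0,10.5,0,0,0],[-0.8,0,11.2,0,0,0],[-0.8,0,11.2,0,0,0]]'; python3 db.py .075 -.0395 .0825 97 0
```

```text
time_s: 25.9
ee_pos: [0.5981, -0.3101, 0.2683]
eef_rot: [3.14, -0.062, 1.693]
force: [-0.1, -0.3, -1.4]
grip_width: 0.0235
grip_force: 60.0
(array([ 0.597 , -0.2991,  0.0882]), array([179.93,  -3.53,  96.98])) [ 0.99 -0.12  0.6 ] [ 0.0012 -0.0615 -0.0004]
```

```bash
python3 -m jog '[[0.5,-0.1,0.3,0,-0.03,0],[1,-0.1,0.6,0,-0.0615,0],[1,-0.1,0.6,0,-0.0615,0]]'; python3 db.py .075 -.0395 .0825 97 0; python3 -m jog '[[0,0,0.2,0,0,0],[0,0,0.4,0,0,0],[0,0,0.6,0,0,0],[0,0,0.9,0,0,0],[0,0,1.2,0,0,0],[0,0,1.4,0,0,0],[0,0,1.4,0,0,0],[0,0,1.4,0,0,0]]'; python3 db.py .075 -.0395 .0688 97 0
```

```text
time_s: 26.2
ee_pos: [0.5958, -0.2995, 0.2648]
eef_rot: [3.138, 0.003, 1.693]
force: [0.4, 0.6, -3.6]
grip_width: 0.0237
grip_force: 60.0
(array([ 0.5964, -0.2999,  0.0844]), array([1.7981e+02, 1.5000e-01, 9.6990e+01])) [-0.05 -0.01  0.19] [ 0.0033  0.0025 -0.0001]
time_s: 27.0
ee_pos: [0.5955, -0.3004, 0.2501]
eef_rot: [3.139, 0.001, 1.692]
force: [-1.1, 0.6, -1.5]
grip_width: 0.0235
grip_force: 60.0
(array([ 0.596 , -0.3005,  0.0697]), array([1.7985e+02, 6.0000e-02, 9.6940e+01])) [0.03 0.02 0.09] [ 0.0026  0.0011 -0.001 ]
```

```bash
python3 -m jog '[[-1,0,0.05,0,0,0],[-2,0,0.05,0,0,0],[-3.2,0,0.05,0,0,0],[-4.4,0,0.05,0,0,0],[-5.6,0,0.05,0,0,0],[-6.8,0,0.05,0,0,0],[-8,0,0.05,0,0,0],[-9,0,0.05,0,0,0]]'; python3 -m jog '[[0,0,-4,0,0,0],[0,0,-9,0,0,0],[0,0,-13,0,0,0],[0,0,-13,0,0,0]]'; python3 - <<'E'
from h import *
c=shot('wrist','w9.png')
E
```

```text
time_s: 27.8
ee_pos: [0.6064, -0.3909, 0.2496]
eef_rot: [3.139, 0.001, 1.692]
force: [0.3, -0.1, -1.9]
grip_width: 0.0236
grip_force: 60.0
time_s: 28.2
ee_pos: [0.606, -0.3899, 0.3872]
eef_rot: [3.131, 0.008, 1.692]
force: [0.5, 0.2, -0.6]
grip_width: 0.0237
grip_force: 60.0
```

View pics/w9.png

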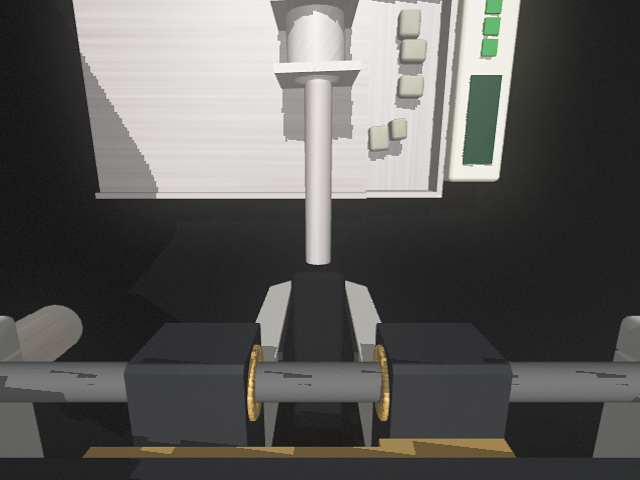

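The sleeve lies flat on the plate, its near edge from (275,72) to (362,68). All 5 chips are in the trough at (410,22) to (378,138), and a bottle shows at lower left (55,330). I'll compute the bottle clearances and check that the rack sleeves haven't moved.

```bash
python3 - <<'E'
from sl import *; from bal import *
c=shot('wrist');m,u,v=sl(c,(275,74),(362,69));print('bal centre',w2b(m+.025*v))
t=shot('top');
a=cv2.cvtColor(cv2.imread('pics/t5.png'),cv2.COLOR_BGR2GRAY);b=cv2.cvtColor(t['img'],cv2.COLOR_BGR2GRAY)
o=cv2.cvtColor(cv2.imread('pics/top0.png'),cv2.COLOR_BGR2GRAY)
d=cv2.absdiff(o,b)[215:318,192:262]
print((d>40).sum(0).tolist());print((d>40).sum(1).tolist())
for n,p,z in(('b black',(496,271),.15),('b orange',(488,326),.14),('b left',(126,307),.15)):print(n,ray(t,p,z))
E
```

```text
len 0.0594 near face [ 0.5934 -0.2642] yaw 10.0 centre [ 0.5891 -0.2396]
bal centre [0.075767   0.02130019]
[0, 0, 0, 0, 0, 0, 0, 0, 0, 0, 0, 0, 0, 0, 0, 0, 1, 13, 19, 19, 23, 23, 24, 27, 39, 38, 29, 29, 30, 26, 22, 17, 30, 29, 32, 37, 27, 34, 55, 54, 50, 50, 50, 50, 50, 49, 48, 43, 38, 36, 27, 22, 18, 7, 0, 0, 0, 0, 0, 0, 0, 0, 0, 0, 0, 0, 0, 0, 0, 0]
[0, 0, 0, 4, 6, 19, 28, 28, 28, 28, 20, 19, 17, 18, 18, 18, 18, 19, 19, 22, 26, 28, 28, 25, 9, 0, 0, 0, 0, 0, 0, 0, 0, 0, 0, 0, 0, 0, 0, 0, 0, 0, 0, 0, 0, 0, 0, 0, 0, 0, 0, 0, 0, 0, 0, 0, 0, 7, 17, 26, 28, 28, 28, 27, 27, 22, 19, 18, 18, 18, 18, 15, 18, 25, 20, 22, 25, 29, 25, 28, 25, 18, 17, 18, 18, 18, 18, 20, 22, 25, 25, 19, 14, 5, 0, 0, 0, 0, 0, 0, 0, 0, 0]
b black [ 0.5105959  -0.55199828  0.15      ]
b orange [ 0.34686417 -0.52575899  0.14      ]
b left [0.41777074 0.55115584 0.15      ]
```

The near sleeve has been knocked (top-view rows 272–309 changed); the middle one is unchanged. I'll hover at the rack and look again.

```bash
python3 db.py .50 .13 .2 90 0 w; python3 -m jog '[[5,0.2,0,0,0,0],[10,0.5,0,0,0,0.04],[15,0.8,0,0,0,0.08],[20,1.2,0,0,0,0.12],[25,1.5,0,0,0,0.12],[30,2,0,0,0,0.12],[35,2,0,0,0,0.12],[40,2,0,0,0,0.12]]'; python3 db.py .50 .13 .2 90 0 w
```

```text
(array([ 0.6062, -0.3897,  0.1979]), array([ 1.7993e+02, -1.0000e-02,  9.6940e+01])) [52.88 -4.24 -0.21] [ 0.0013 -0.0002  0.1211]
time_s: 29.15
ee_pos: [0.5771, 0.0111, 0.3774]
eef_rot: [-3.141, 0.001, 1.572]
force: [0.8, 0.8, -2.0]
grip_width: 0.0236
grip_force: 60.0
(array([0.577, 0.011, 0.197]), array([-1.7997e+02,  3.0000e-02,  9.0060e+01])) [11.9  -7.7  -0.31] [-0.0005  0.0006  0.0011]
```

```bash
python3 -m jog '[[4,-2.5,-0.3,0,0,0],[8,-5,-0.3,0,0,0],[11,-7,-0.3,0,0,0],[11.9,-7.7,-0.3,0,0,0],[11.9,-7.7,-0.3,0,0,0]]'; python3 - <<'E'
from h import *; from d import *
print(gp());c=shot('wrist','w10.png');im=c['img'];np.savez('w10.npz',K=c['intrinsics'],R=c['R'],t=c['t'])
o=np.zeros((600,800,3),np.uint8);o[:480]=cv2.resize(im[0:240,100:500],(800,480),interpolation=cv2.INTER_CUBIC)
cv2.imwrite('pics/w10c.png',o[:480])
E
```

```text
time_s: 29.65
ee_pos: [0.5001, 0.1288, 0.381]
eef_rot: [3.141, 0.001, 1.574]
force: [0.3, -0.4, -2.0]
grip_width: 0.0239
grip_force: 60.0
(array([0.5002, 0.1286, 0.2006]), array([1.7995e+02, 7.0000e-02, 9.0180e+01]))
```

View pics/w10c.png

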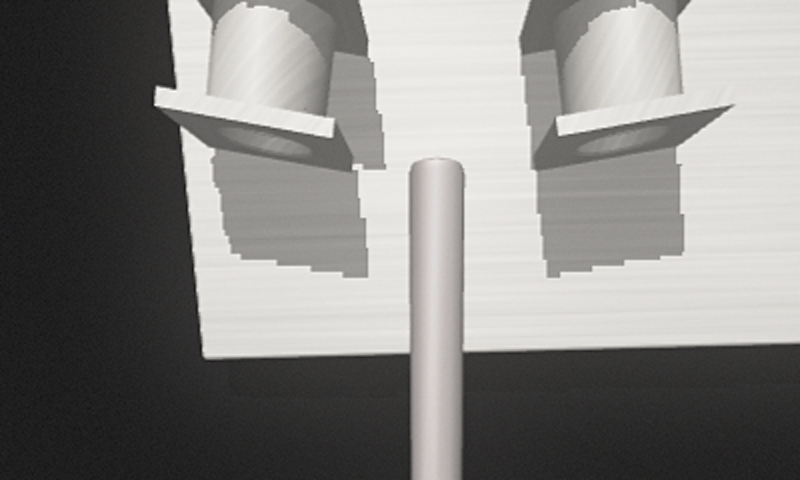

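The left (near) sleeve's front edge runs from crop (155,105) to (333,137). The right (middle) one runs from (557,137) to (733,106).

```bash
python3 - <<'E'
from sl import *; from d import *
f=np.load('w10.npz');c=dict(intrinsics=f['K'],R=f['R'],t=f['t'])
for a,b in(((177.5,52.5),(266.5,68.5)),((378.5,68.5),(466.5,53))):
    m,u,v=sl(c,a,b);y=90+np.degrees(np.arctan2(u[1],u[0]))
    for g in(.1245,.0395): print(g,(m-g*v).round(4),y.round(1))
q=m-.1245*v;print(*delta(q[0],q[1],.2,y))
E
```

```text
len 0.0602 near face [0.4359 0.2624] yaw -9.3 centre [0.4399 0.2871]
0.1245 [0.4158 0.1396] 80.7
0.0395 [0.4295 0.2235] 80.7
len 0.0594 near face [0.5708 0.2626] yaw 9.4 centre [0.5667 0.2873]
0.1245 [0.5911 0.1398] 99.4
0.0395 [0.5772 0.2236] 99.4
[1.17 9.04 0.1 ] [ 0.0014  0.0013 -0.1617]
```

Both sleeves sit where I last measured them (the knock came before that measurement). Taking the middle one.

```bash
python3 -m jog '[[0.6,3,0,0,0,-0.06],[1.2,6,0,0,0,-0.12],[1.2,9.2,0,0,0,-0.17],[1.2,9.2,4,0,0,-0.17],[1.2,9.2,8,0,0,-0.17],[1.2,9.2,11.5,0,0,-0.17],[1.2,9.2,13,0,0,-0.17],[1.2,9.2,13,0,0,-0.17]]'; python3 d.py .5927 .1406 .0688 100
```

```text
time_s: 30.5
ee_pos: [0.5932, 0.1389, 0.2501]
eef_rot: [-3.14, 0.001, 1.741]
force: [-0.4, -0.3, -1.7]
grip_width: 0.0236
grip_force: 60.0
(array([0.593 , 0.1387, 0.0697]), array([-1.7992e+02,  8.0000e-02,  9.9730e+01])) [ 0.17 -0.02  0.09] [-0.0013  0.0013 -0.0047]
```

```bash
python3 -m jog '[[1,0,0,0,0,0],[2,0,0,0,0,0],[3,0,0,0,0,0],[4,0,0,0,0,0],[5,0,0,0,0,0],[6,0,0,0,0,0],[7.3,0,0,0,0,0],[8.6,0,0,0,0,0]]';python3 -m jog '[[0,0,0,0,0,0],[0,0,-0.5,0,0,0],[-0.5,0,-1,0,0.03,0],[-1.1,0,-1.4,0,0.06,0],[-1.1,0,-1.8,0,0.06,0],[-1.1,0,-2.5,0,0.06,0],[-1.1,0,-4,0,0.06,0],[-1.1,0,-4,0,0.06,0]]'; python3 -m jog '[[0,0,-3,0,0,0],[0,0,-6,0,0,0],[0,0,-8.5,0,0,0],[0,0,-8.5,0,0,0]]'; python3 db.py .0 -.0430 .2 97 .06
```

```text
time_s: 31.3
ee_pos: [0.578, 0.2259, 0.2522]
eef_rot: [3.139, 0.001, 1.742]
force: [-0.4, -0.0, -1.7]
grip_width: 0.0235
grip_force: 60.0
time_s: 32.1
ee_pos: [0.5803, 0.2143, 0.2949]
eef_rot: [3.135, -0.059, 1.742]
force: [0.8, 0.0, -2.6]
grip_width: 0.0236
grip_force: 60.0
time_s: 32.5
ee_pos: [0.5807, 0.2091, 0.3807]
eef_rot: [3.133, -0.059, 1.742]
force: [0.3, 0.6, -2.1]
grip_width: 0.0242
grip_force: 60.0
(array([0.5804, 0.2199, 0.2006]), array([179.5 ,  -3.39,  99.83])) [-51.4  -14.75  -3.12] [0.0057 0.0006 0.0494]
```

```bash
cat > chk.py <<'E'
from h import *
g=lambda i:cv2.cvtColor(i,cv2.COLOR_BGR2GRAY)[55:200,170:310].astype(float)
r=g(cv2.imread('pics/w7.png')[:360,:480]);n=g(cv2.resize(shot('wrist')['img'],(480,360)))
e=g(cv2.resize(cv2.imread('pics/w10.png'),(480,360)))
print('corr with held',np.corrcoef(r.ravel(),n.ravel())[0,1].round(3),'ref empty',np.corrcoef(r.ravel(),e.ravel())[0,1].round(3))
for y in range(0,145,5): print(55+y,'now',n[y,35:105:10].astype(int),'held',r[y,35:105:10].astype(int))
E
python3 chk.py
```

```text
corr with held 0.198 ref empty 0.185
55 now [227  74  51  52  52  49  49] held [231 231 233 233 235 236 236]
60 now [217 218 181 202 131  51  52] held [231 232 232 217 206 236 236]
65 now [221 219 217 185 165 222 222] held [234 231 231 200 169 233 232]
70 now [217 218 219 186 166 217 221] held [230 230 231 201 170 235 235]
75 now [217 219 219 186 165 221 224] held [231 232 232 200 168 231 232]
80 now [219 219 218 212 206 218 217] held [226 223 224 223 224 223 221]
85 now [218 217 216 214 215 217 218] held [223 225 223 222 223 221 225]
90 now [218 216 218 218 218 215 221] held [227 224 223 221 212 208 205]
95 now [103 127 138 148 145 138 111] held [117 137 147 154 150 145 134]
100 now [114 131 139 148 146 141 133] held [126 137 147 156 150 141 132]
105 now [114 130 141 150 144 138 131] held [123 139 148 227 166 140 133]
110 now [113 135 207 216 208 191 133] held [121 136 214 224 218 202 131]
115 now [115 183 204 218 215 202 129] held [122 198 217 224 215 200 161]
120 now [116 185 209 216 209 197 180] held [120 201 219 223 213 202 170]
125 now [133 186 205 216 209 201 181] held [152 19
[... 344 characters left out ...]
202 170] held [162 201 214 221 212 200 164]
155 now [145 189 205 213 214 193 169] held [154 203 215 216 216 190 163]
160 now [165 148 198 210 206 185 152] held [170 152 159 176 157 156 165]
165 now [217 217 215 218 217 218 203] held [221 221 219 218 217 216 216]
170 now [215 213 211 207 210 209 215] held [220 218 216 214 216 213 218]
175 now [215 215 215 168 157 213 214] held [220 224 145 133 114 144 145]
180 now [214 214 216 131 114 217 216] held [218 146 150 133 115 145 147]
185 now [213 142 143 128 112 153 211] held [219 148 145 132 114 142 146]
190 now [217 140 102 187 140 145 215] held [221 147 104 196 144 146 144]
195 now [213 142  58 186 146  60 214] held [218 147  58 194 142  51 143]
```

The row profile matches the held sleeve. Carrying it across.

```bash
python3 -m jog '[[-0.8,-0.2,0,0,0,0],[-2.4,-0.7,-0.1,0,0,0],[-4.8,-1.4,-0.3,0,0,0.02],[-7.8,-2.2,-0.5,0,0,0.04],[-11,-3.1,-0.7,0,0,0.05],[-14.2,-4.1,-0.9,0,0,0.05],[-17.4,-5,-1.1,0,0,0.05],[-20.6,-5.9,-1.3,0.006,0,0.05]]'; python3 -m jog '[[-3.2,-0.8,-0.2,0,0,0],[-6.4,-1.6,-0.4,0,0,0],[-9.6,-2.3,-0.6,0,0,0],[-12.8,-3,-0.8,0,0,0],[-16,-3.8,-1,0,0,0],[-19.2,-4.6,-1.2,0,0,0],[-22.4,-5.4,-1.4,0,0,0],[-25.4,-6,-1.6,0,0,0]]'; python3 db.py .0 -.0430 .2 97 .06
```

```text
time_s: 33.35
ee_pos: [0.5567, -0.0067, 0.3766]
eef_rot: [-3.133, -0.059, 1.691]
force: [1.1, -0.5, -2.0]
grip_width: 0.0233
grip_force: 60.0
time_s: 34.15
ee_pos: [0.5275, -0.2666, 0.378]
eef_rot: [-3.134, -0.06, 1.691]
force: [0.5, 0.4, -3.0]
grip_width: 0.0235
grip_force: 60.0
(array([ 0.5249, -0.2561,  0.1979]), array([-179.55,   -3.42,   96.88])) [-5.57 -1.13 -0.53] [-0.0077  0.0003 -0.0021]
```

```bash
python3 -m jog '[[-2,-0.4,-0.2,0,0,0],[-4,-0.8,-0.4,-0.008,0,0],[-5.6,-1.1,-0.5,-0.008,0,0],[-5.6,-1.1,-0.5,-0.008,0,0],[-5.6,-1.1,-0.5,-0.008,0,0]]'; python3 db.py .0 -.0430 .088 97 .06
```

```text
time_s: 34.65
ee_pos: [0.5245, -0.3215, 0.3803]
eef_rot: [3.141, -0.06, 1.691]
force: [-0.3, -0.2, -2.0]
grip_width: 0.0239
grip_force: 60.0
(array([ 0.5233, -0.3108,  0.2002]), array([179.96,  -3.41,  96.91])) [-0.84 -0.17 11.19] [ 0.0008  0.0005 -0.0016]
```

```bash
python3 -m jog '[[-0.2,-0.1,2.5,0,0,0],[-0.4,-0.2,5.5,0,0,0],[-0.6,-0.2,8.5,0,0,0],[-0.75,-0.2,10.5,0,0,0],[-0.8,-0.2,11.2,0,0,0],[-0.8,-0.2,11.2,0,0,0]]'; python3 -m jog '[[0.5,0,0.3,0,-0.03,0],[1.05,0,0.6,0,-0.06,0],[1.05,0,0.6,0,-0.06,0]]'; python3 db.py 0 -.043 .0825 97 0; python3 -m jog '[[0,0,0.2,0,0,0],[0,0,0.4,0,0,0],[0,0,0.6,0,0,0],[0,0,0.9,0,0,0],[0,0,1.2,0,0,0],[0,0,1.4,0,0,0],[0,0,1.4,0,0,0],[0,0,1.4,0,0,0]]'; python3 db.py 0 -.043 .0688 97 0
```

```text
time_s: 35.25
ee_pos: [0.5233, -0.3224, 0.2682]
eef_rot: [3.141, -0.06, 1.693]
force: [0.2, 1.2, -2.2]
grip_width: 0.0235
grip_force: 60.0
time_s: 35.55
ee_pos: [0.5221, -0.3116, 0.2646]
eef_rot: [3.139, 0.003, 1.693]
force: [0.2, 0.6, -2.3]
grip_width: 0.024
grip_force: 60.0
(array([ 0.5227, -0.312 ,  0.0842]), array([1.7985e+02, 1.5000e-01, 9.6990e+01])) [-0.1  -0.05  0.17] [ 0.0027  0.0026 -0.0002]
time_s: 36.35
ee_pos: [0.5219, -0.3123, 0.2493]
eef_rot: [3.14, 0.001, 1.692]
force: [1.0, 0.4, -1.7]
grip_width: 0.0237
grip_force: 60.0
(array([ 0.5223, -0.3125,  0.0689]), array([1.7991e+02, 7.0000e-02, 9.6940e+01])) [-0.04 -0.02  0.01] [ 0.0016  0.0013 -0.0011]
```

```bash
python3 -m jog '[[-1,0,0,0,0,0],[-2,0,0,0,0,0],[-3.2,0,0,0,0,0],[-4.4,0,0,0,0,0],[-5.6,0,0,0,0,0],[-6.8,0,0,0,0,0],[-8,0,0,0,0,0],[-9,0,0,0,0,0]]'; python3 -m jog '[[0,0,-4,0,0,0],[0,0,-9,0,0,0],[0,0,-13,0,0,0],[0,0,-13,0,0,0]]'; python3 - <<'E'
from h import *
shot('wrist','w11.png');shot('top','t11.png')
E
python3 db.py .50 .13 .2 90 0 w
```

```text
time_s: 37.15
ee_pos: [0.5328, -0.4027, 0.2494]
eef_rot: [3.14, 0.001, 1.692]
force: [-0.5, 0.4, -1.4]
grip_width: 0.0231
grip_force: 60.0
time_s: 37.55
ee_pos: [0.5327, -0.4018, 0.3863]
eef_rot: [3.133, 0.009, 1.692]
force: [0.7, -0.8, -0.9]
grip_width: 0.0233
grip_force: 60.0
(array([ 0.533 , -0.402 ,  0.1993]), array([1.7987e+02, 1.1000e-01, 9.6940e+01])) [53.17  3.2  -0.17] [0.0024 0.0018 0.1211]
```

```bash
python3 -m jog '[[4,0.2,0,0,0,0],[9,0.5,0,0,0,0.04],[14,0.8,0,0,0,0.08],[19,1.1,0,0,0,0.12],[24,1.4,0,0,0,0.12],[29,1.7,0,0,0,0.12],[34,2,0,0,0,0.12],[39,2.3,0,0,0,0.12]]'; python3 -m jog '[[4.5,0,-0.1,0,0,0],[9,0,-0.1,0,0,0],[13,0,-0.1,0,0,0],[14.1,0,-0.1,0,0,0],[14.1,0,-0.1,0,0,0]]'; python3 - <<'E'
from h import *; from d import *
print(gp())
c=shot('wrist','w12.png');a=cv2.imread('pics/w10.png');g=lambda i:cv2.cvtColor(i,cv2.COLOR_BGR2GRAY)
A=g(a)[0:180,120:300].astype(np.float32);B=g(c['img'])[0:180,120:300].astype(np.float32)
print(cv2.phaseCorrelate(A,B),(abs(A-B)>40).mean())
print([proj(c,p).round(1) for p in((.4063,.2673,.09),(.4655,.2575,.09))])
E
python3 d.py .4158 .1396 .2 80.7
```

```text
time_s: 38.45
ee_pos: [0.5078, -0.0104, 0.3773]
eef_rot: [-3.141, 0.001, 1.572]
force: [0.1, -0.2, -1.0]
grip_width: 0.0235
grip_force: 60.0
time_s: 38.95
ee_pos: [0.5081, 0.1299, 0.3783]
eef_rot: [-3.141, 0.002, 1.574]
force: [0.1, -0.4, -1.4]
grip_width: 0.0234
grip_force: 60.0
(array([0.5079, 0.1296, 0.1979]), array([-1.7995e+02,  9.0000e-02,  9.0200e+01]))
((-10.592566740884266, 0.25729612951604963), 0.8613571563767798) 0.17722222222222223
[array([165.1,  52.7]), array([254.7,  69. ])]
(array([0.5081, 0.1284, 0.1981]), array([-1.7997e+02,  1.0000e-01,  9.0120e+01])) [ 1.11 -9.24 -0.19] [-0.0003  0.0018  0.1645]
```

```bash
python3 -m jog '[[0.5,-3,0,0,0,0.06],[1,-6,0,0,0,0.12],[1.1,-9.2,0,0,0,0.164],[1.1,-9.2,4,0,0,0.164],[1.1,-9.2,8,0,0,0.164],[1.1,-9.2,11.5,0,0,0.164],[1.1,-9.2,12.9,0,0,0.164],[1.1,-9.2,12.9,0,0,0.164]]'; python3 d.py .4158 .1396 .0688 80.7
```

```text
time_s: 39.8
ee_pos: [0.4161, 0.1381, 0.2486]
eef_rot: [-3.139, 0.003, 1.406]
force: [-0.1, 0.7, -0.3]
grip_width: 0.0234
grip_force: 60.0
(array([0.4157, 0.1377, 0.0682]), array([-1.7988e+02,  1.5000e-01,  8.0560e+01])) [ 0.14 -0.06 -0.06] [-0.0021  0.0027 -0.0024]
```

```bash
python3 -m jog '[[1,0,-0.05,0,0,0],[2,0,-0.05,0,0,0],[3,0,-0.05,0,0,0],[4,0,-0.05,0,0,0],[5,0,-0.05,0,0,0],[6,0,-0.05,0,0,0],[7.3,0,-0.05,0,0,0],[8.6,0,-0.05,0,0,0]]';python3 -m jog '[[0,0,0,0,0,0],[0,0,-0.5,0,0,0],[-0.5,0,-1,0,0.03,0],[-1.1,0,-1.4,0,0.06,0],[-1.1,0,-1.8,0,0.06,0],[-1.1,0,-2.5,0,0.06,0],[-1.1,0,-4,0,0.06,0],[-1.1,0,-4,0,0.06,0]]'; python3 -m jog '[[0,0,-3,0,0,0],[0,0,-6,0,0,0],[0,0,-8.5,0,0,0],[0,0,-8.5,0,0,0]]'; python3 chk.py | awk '{if(NR<2||NR%2==0)print}'; python3 db.py -.075 -.0430 .2 97 .06; python3 - <<'E'
from sl import *; from bal import *
# placed sleeves in w11: gripper pose then
c=shot('top','t13.png')
E
```

```text
time_s: 40.6
ee_pos: [0.4305, 0.2256, 0.2511]
eef_rot: [3.14, 0.001, 1.408]
force: [0.2, 0.7, -2.0]
grip_width: 0.0233
grip_force: 60.0
time_s: 41.4
ee_pos: [0.4288, 0.2139, 0.2929]
eef_rot: [3.137, -0.06, 1.408]
force: [-0.8, -0.9, -3.2]
grip_width: 0.0235
grip_force: 60.0
time_s: 41.8
ee_pos: [0.4277, 0.2088, 0.3784]
eef_rot: [3.135, -0.061, 1.408]
force: [0.2, -0.7, -2.9]
grip_width: 0.0236
grip_force: 60.0
corr with held -0.319 ref empty 0.185
55 now [49 51 53 54 57 58 77] held [231 231 233 233 235 236 236]
65 now [ 53  51 237 204 165 232 237] held [234 231 231 200 169 233 232]
75 now [233 240 238 205 165 236 236] held [231 232 232 200 168 231 232]
85 now [223 226 225 224 226 225 229] held [223 225 223 222 223 221 225]
95 now [140 142 143 144 144 144 146] held [117 137 147 154 150 145 134]
105 now [117 137 149 155 152 146 137] held [123 139 148 227 166 140 133]
115 now [115 203 220 225 218 157 136] held [122 198 217 224 215 200 161]
125 now [157 208 220 226 217 202 175] held [152 199 215 225 215 198 172]
135 now [162 210 220 221 217 198 172] held [154 204 215 219 214 196 171]
145 now [166 209 219 222 214 201 165] held [158 202 216 219 212 199 165]
155 now [164 210 219 219 217 192 160] held [154 203 215 216 216 190 163]
165 now [170 166 166 168 167 168 170] held [221 221 219 218 217 216 216]
175 now [222 218 222 221 221 217 221] held [220 224 145 133 114 144 145]
185 now [ 53 226 225 135 117 152 153] held [219 148 145 132 114 142 146]
195 now [ 49 223  56 200 142  60 150] held [218 147  58 194 142  51 143]
(array([0.4299, 0.2193, 0.1962]), array([179.79,  -3.43,  80.67])) [-52.95  10.87  -3.51] [ 0.0207  0.0007 -0.2844]
```

```bash
python3 -m jog '[[-0.8,0,0,0,0,-0.02],[-2.4,0,-0.1,0,0,-0.06],[-4.8,0.3,-0.3,0,0,-0.1],[-7.8,0.8,-0.5,0,0,-0.14],[-11,1.4,-0.7,0,0,-0.18],[-14.2,2.1,-0.9,0.01,0,-0.22],[-17.4,2.8,-1.1,0.02,0,-0.26],[-20.6,3.6,-1.3,0.02,0,-0.284]]'; python3 db.py -.075 -.0430 .2 97 .06
```

```text
time_s: 42.7
ee_pos: [0.4293, -0.002, 0.375]
eef_rot: [-3.137, -0.06, 1.694]
force: [1.0, 1.1, -3.1]
grip_width: 0.0232
grip_force: 60.0
(array([0.4272, 0.0085, 0.1949]), array([-179.76,   -3.41,   97.06])) [-32.95  -2.16  -2.47] [-0.0043  0.0004  0.0011]
```

```bash
python3 -m jog '[[-3.2,-0.2,-0.2,0,0,0],[-6.9,-0.4,-0.5,0,0,0],[-10.9,-0.6,-0.8,0,0,0],[-14.9,-0.9,-1.1,0,0,0],[-18.9,-1.2,-1.4,0,0,0],[-22.9,-1.5,-1.7,0,0,0],[-26.9,-1.8,-2,0,0,0],[-29.9,-2,-2.3,-0.004,0,0]]'; python3 -m jog '[[-2,-0.1,-0.1,0,0,0],[-3,-0.1,-0.2,0,0,0],[-3,-0.1,-0.2,0,0,0],[-3,-0.1,-0.2,0,0,0]]'; python3 db.py -.075 -.043 .088 97 .06; python3 - <<'E'
from h import *
shot('wrist','w14.png')
E
```

```text
time_s: 43.5
ee_pos: [0.4459, -0.303, 0.3797]
eef_rot: [3.141, -0.061, 1.691]
force: [-0.1, 0.7, -3.8]
grip_width: 0.024
grip_force: 60.0
time_s: 43.9
ee_pos: [0.4489, -0.3301, 0.3815]
eef_rot: [3.14, -0.06, 1.693]
force: [-0.0, 0.1, -3.4]
grip_width: 0.0238
grip_force: 60.0
(array([ 0.4479, -0.3193,  0.2014]), array([179.9 ,  -3.45,  96.99])) [-0.92 -0.08 11.3 ] [ 0.0018 -0.0003 -0.0002]
```

```bash
python3 -m jog '[[-0.2,-0.1,2.5,0,0,0],[-0.4,-0.1,5.5,0,0,0],[-0.6,-0.1,8.5,0,0,0],[-0.8,-0.1,10.6,0,0,0],[-0.9,-0.1,11.3,0,0,0],[-0.9,-0.1,11.3,0,0,0]]'; python3 -m jog '[[0.5,0,0.3,0,-0.03,0],[1.05,0,0.6,0,-0.06,0],[1.05,0,0.6,0,-0.06,0]]'; python3 db.py -.075 -.043 .0825 97 0; python3 -m jog '[[0,0,0.2,0,0,0],[0,0,0.4,0,0,0],[0,0,0.6,0,0,0],[0,0,0.9,0,0,0],[0,0,1.2,0,0,0],[0,0,1.4,0,0,0],[0,0,1.4,0,0,0],[0,0,1.4,0,0,0]]'; python3 db.py -.075 -.043 .0688 97 0
```

```text
time_s: 44.55
ee_pos: [0.4485, -0.3326, 0.2687]
eef_rot: [3.14, -0.06, 1.693]
force: [-0.9, -0.5, -2.1]
grip_width: 0.0238
grip_force: 60.0
time_s: 44.85
ee_pos: [0.4473, -0.3218, 0.2649]
eef_rot: [3.138, 0.002, 1.693]
force: [-0.1, -0.5, -2.5]
grip_width: 0.0237
grip_force: 60.0
(array([ 0.448 , -0.3222,  0.0845]), array([1.7978e+02, 1.4000e-01, 9.7010e+01])) [ 0.  -0.   0.2] [0.0038 0.0025 0.0001]
time_s: 45.65
ee_pos: [0.4471, -0.3225, 0.2496]
eef_rot: [3.139, 0.001, 1.692]
force: [-0.3, -0.3, -1.9]
grip_width: 0.0233
grip_force: 60.0
(array([ 0.4476, -0.3225,  0.0692]), array([1.7985e+02, 5.0000e-02, 9.6960e+01])) [0.06 0.02 0.04] [ 0.0027  0.0008 -0.0006]
```

```bash
python3 -m jog '[[-1,0,0,0,0,0],[-2,0,0,0,0,0],[-3.2,0,0,0,0,0],[-4.4,0,0,0,0,0],[-5.6,0,0,0,0,0],[-6.8,0,0,0,0,0],[-8,0,0,0,0,0],[-9,0,0,0,0,0]]'; python3 -m jog '[[0,0,-4,0,0,0],[0,0,-9,0,0,0],[0,0,-13,0,0,0],[0,0,-13,0,0,0]]'; python3 d.py .482 -.003 .2 3.7
```

```text
time_s: 46.45
ee_pos: [0.4581, -0.4129, 0.2496]
eef_rot: [3.139, 0.001, 1.692]
force: [0.3, 0.4, -0.9]
grip_width: 0.0235
grip_force: 60.0
time_s: 46.85
ee_pos: [0.4578, -0.4122, 0.386]
eef_rot: [3.133, 0.008, 1.692]
force: [-0.2, -0.2, -1.0]
grip_width: 0.0234
grip_force: 60.0
(array([ 0.4596, -0.4135,  0.2056]), array([179.51,   0.48,  96.97])) [40.32  7.36  0.29] [ 1.3500e-02 -5.0000e-04  1.6278e+00]
```

```bash
python3 -m jog '[[5,1,0,0,0,0.15],[10,2,0,0,0,0.3],[15,3,0,0,0,0.45],[20,4,0,0,0,0.6],[25,5,0,0,0,0.75],[30,6,0,0,0,0.9],[35,7,0,0,0,1.05],[40.3,7.4,0,0,0,1.2]]';  python3 -m jog '[[0,0,0,0,0,0.15],[0,0,0,0,0,0.3],[0,0,0,0,0,0.42],[0,0,0,0,0,0.42],[0,0,0,0,0,0.42]]'; python3 d.py .482 -.003 .0308 3.7
```

```text
time_s: 47.65
ee_pos: [0.4829, -0.0379, 0.379]
eef_rot: [3.14, -0.002, 0.568]
force: [0.3, -0.0, -0.9]
grip_width: 0.0238
grip_force: 60.0
time_s: 48.15
ee_pos: [0.483, -0.0397, 0.3792]
eef_rot: [3.141, -0.002, 0.157]
force: [0.3, 0.4, -1.0]
grip_width: 0.0235
grip_force: 60.0
(array([ 0.4833, -0.0398,  0.1988]), array([ 1.7996e+02, -1.2000e-01,  9.0100e+00])) [ 0.45 -3.65 16.79] [ 0.0007 -0.0021  0.0927]
```

```bash
python3 -m jog '[[0.4,-2,0,0,0,0.09],[0.4,-3.65,0,0,0,0.09],[0.4,-3.65,3,0,0,0.09],[0.4,-3.65,7,0,0,0.09],[0.4,-3.65,11,0,0,0.09],[0.4,-3.65,14,0,0,0.09],[0.4,-3.65,15.5,0,0,0.09],[0.4,-3.65,15.5,0,0,0.09]]'; python3 d.py .482 -.003 .0308 3.7
```

```text
time_s: 48.95
ee_pos: [0.4812, -0.0031, 0.2225]
eef_rot: [3.141, 0.001, 0.066]
force: [-0.1, 0.7, -1.4]
grip_width: 0.0239
grip_force: 60.0
(array([ 0.481 , -0.0031,  0.0421]), array([1.7999e+02, 7.0000e-02, 3.8000e+00])) [ 0.08 -0.    1.13] [0.0002 0.0012 0.0018]
```

```bash
python3 -m jog '[[0,0,0.5,0,0,0],[0,0,0.9,0,0,0],[0,0,1.1,0,0,0],[0,0,1.1,0,0,0],[0,0,1.1,0,0,0]]'; python3 d.py .482 -.003 .0308 3.7; python3 -m jog '[[0,0,0,0,0,0],[0,0,0,0,0,0],[0,0,0,0,0,0],[0,0,0,0,0,0]]' 65;python3 -m jog '[[0,0,-4,0,0,0],[0,0,-8,0,0,0],[0,0,-13,0,0,0],[0,0,-18,0,0,0]]'; python3 -m jog '[[-5,0,0,0,0,0],[-10,0,0,0,0,0],[-14,0,0,0,0,0],[-14,0,0,0,0,0],[-14,0,0,0,0,0]]'; python3 - <<'E'
from m import *; from bal import *
c=shot('top','t20.png');s=shot('scene','s20.png')
hsv=cv2.cvtColor(c['img'],cv2.COLOR_BGR2HSV)
w=cv2.inRange(hsv,(5,60,100),(25,255,255));print('grip',quad(c,w,(300,200,330,245),.084))
bl=cv2.inRange(hsv,(0,0,0),(180,255,70));
try: print('handle',quad(c,bl,(303,262,322,304),.04))
except Exception as e: print(e)
E
```

```text
time_s: 49.45
ee_pos: [0.4818, -0.003, 0.2139]
eef_rot: [3.141, -0.003, 0.064]
force: [-0.3, 0.4, -1.7]
grip_width: 0.024
grip_force: 60.0
(array([ 0.4824, -0.0031,  0.0335]), array([179.95,  -0.19,   3.67])) [0.02 0.01 0.27] [ 0.0008 -0.0033 -0.0006]
time_s: 49.85
ee_pos: [0.4817, -0.003, 0.2137]
eef_rot: [3.141, -0.003, 0.064]
force: [-0.3, 0.4, 1.1]
grip_width: 0.0526
grip_force: 0.0
time_s: 50.25
ee_pos: [0.4808, -0.0028, 0.3955]
eef_rot: [3.141, -0.002, 0.064]
force: [1.0, 0.2, -0.9]
grip_width: 0.0611
grip_force: 0.0
time_s: 50.75
ee_pos: [0.3413, -0.0118, 0.3938]
eef_rot: [3.14, -0.005, 0.063]
force: [0.8, -0.1, 0.8]
grip_width: 0.061
grip_force: 0.0
grip ((0.6757652163505554, -0.011685540899634361), (0.021900245919823647, 0.05966586992144585), 89.29952239990234)
handle ((0.4635387361049652, -0.0048365602269768715), (0.07293098419904709, 0.017231950536370277), 3.366225242614746)
```

```bash
python3 - <<'E'
from h import *; from bal import *
c=shot('top');a=cv2.imread('pics/top0.png').astype(int);b=c['img'].astype(int)
d=(abs(a-b).max(2)>30).astype(np.uint8);d[:190]=0;d[320:]=0;d[:,:350]=0;d[:,440:]=0
n,l,st,ce=cv2.connectedComponentsWithStats(d)
for i in range(1,n):
    if st[i,4]>15:
        p=np.argwhere(l==i)[:,::-1];q=np.array([w2b(ray(c,x,.06)) for x in p])
        print(st[i],'mean',q.mean(0).round(3),'min',q.min(0).round(3),'max',q.max(0).round(3))
# expected flange corners for reference
for bx in(.075,0,-.075): print(bx,[proj(c,[*b2w((bx+sx*.03,.0215+sy*.025)),.09]).round(0).tolist() for sx in(-1,1) for sy in(-1,1)])
for f in('b1',): pass
D=(abs(a-b).max(2)>40)
for nme,(u,v) in dict(black=(486,271),orange=(482,325),left=(135,307)).items(): print(nme,D[v-18:v+18,u-22:u+22].sum())
E
```

```text
[369 219  24  11 162] mean [0.154 0.031] min [ 0.141 -0.006] max [0.167 0.069]
[396 221  12  12  94] mean [ 0.136 -0.034] min [ 0.119 -0.051] max [ 0.154 -0.018]
[395 237  16  20 197] mean [ 0.073 -0.025] min [ 0.045 -0.052] max [ 0.103 -0.008]
[377 238  16  22 100] mean [0.083 0.032] min [0.043 0.001] max [0.104 0.051]
[384 252  12   7  60] mean [0.051 0.018] min [ 0.043 -0.   ] max [0.06  0.035]
[400 260  11  20 181] mean [ 0.    -0.025] min [-0.029 -0.041] max [ 0.03 -0.01]
[385 263  11   8  43] mean [0.02  0.023] min [0.006 0.003] max [0.029 0.035]
[370 274  62  39 831] mean [-0.083  0.003] min [-0.121 -0.092] max [-0.004  0.102]
0.075 [[398.0, 256.0], [382.0, 258.0], [395.0, 237.0], [379.0, 239.0]]
0 [[401.0, 280.0], [385.0, 282.0], [398.0, 261.0], [382.0, 263.0]]
-0.075 [[405.0, 304.0], [389.0, 306.0], [402.0, 285.0], [386.0, 287.0]]
black 0
orange 0
left 0
```

```bash
python3 -m jog '[[0,-5,0,0,0,0],[0,-10,0,0,0,0],[0,-15,0,0,0,0],[0,-20,0,0,0,0],[0,-25,0,0,0,0],[0,-30,0,0,0,0],[0,-30,0,0,0,0],[0,-30,0,0,0,0]]'; python3 - <<'E'
from h import *; from bal import *
c=shot('top');a=cv2.imread('pics/top0.png').astype(int);b=c['img'].astype(int)
d=(abs(a-b).max(2)>30).astype(np.uint8);d[:190]=0;d[320:]=0;d[:,:350]=0;d[:,440:]=0
n,l,st,ce=cv2.connectedComponentsWithStats(d)
for i in range(1,n):
    if st[i,4]>15:
        p=np.argwhere(l==i)[:,::-1];q=np.array([w2b(ray(c,x,.06)) for x in p])
        print(st[i],'mean',q.mean(0).round(3),'min',q.min(0).round(3),'max',q.max(0).round(3))
E
```

```text
time_s: 51.7
ee_pos: [0.3225, 0.2887, 0.392]
eef_rot: [3.14, -0.001, 0.066]
force: [0.4, -0.3, -0.7]
grip_width: 0.0612
grip_force: 0.0
[369 219  24  11 162] mean [0.154 0.031] min [ 0.141 -0.006] max [0.167 0.069]
[396 221  12  12  93] mean [ 0.136 -0.034] min [ 0.119 -0.051] max [ 0.154 -0.018]
[395 237  16  20 194] mean [ 0.073 -0.025] min [ 0.045 -0.052] max [ 0.103 -0.008]
[377 238  16  22 101] mean [0.083 0.032] min [0.043 0.001] max [0.104 0.051]
[384 252  12   7  60] mean [0.051 0.018] min [ 0.043 -0.   ] max [0.06  0.035]
[400 260  11  20 181] mean [ 0.    -0.025] min [-0.029 -0.041] max [ 0.03 -0.01]
[385 263  11   8  43] mean [0.02  0.023] min [0.006 0.003] max [0.029 0.035]
[382 274  35  31 455] mean [-0.059 -0.   ] min [-0.106 -0.054] max [-0.004  0.051]
```

All three sleeves are on the plate (bx about 0.075, 0 and -0.075, spanning -0.106 to 0.104). The chips are in the trough, the bottles unmoved and the tools in the tray. Handing in.

```bash
python3 -c "
from station import ctrl
print(ctrl.hand_in())"
```

```text
the job is handed in; nothing more can be done
None
```

I handed the job in at about 52 s on the robot's clock: all five chips are in the trough, all three sleeves lie side by side on the plate, the scraper and rod are back in the tray, and the bottles did not move. The system gave no verdict, and I confirmed the final layout by comparing camera images numerically because my picture views were used up.

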